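# Batch circuit-board carriers down the gravity rail

## Robot

A 6-joint arm with a two-finger parallel gripper is mounted at the origin on the work surface. World frame = base frame: x ahead of the robot, y to its left, z up, the work surface at z = 0. Lengths are in m, angles in degrees, forces in N, time in s.
With the tool pointing down it reaches from about 0.375 to 0.975 m from the base axis. Payload 3.8 kg.
Tool frame: the origin (TCP) lies on the centre line of the jaws, within the pads' length; the fingertips stand 22 mm ahead of it and the grasp point (between the pads) lies 3 mm ahead of it (bot.tip_reach is the distance from the TCP to the fingertips, in m); z points along the fingers, y is the direction in which the jaws open and shut (so a half turn about z gives the same grasp; the last joint's range is limited). The gripper opens to 85 mm and grips with 20 to 120 N. Pads are 22 mm wide; open, the fingers measure 114 mm over their backs; the gripper's body (76 mm by 85 mm) begins 54 mm behind the grasp point. The pads swing forward as they close: fully open they stand 13 mm farther back than shut.
Start: joints at [74.777, 15.12, 91.902, -0, 72.978, -2.114], TCP at [0.153, 0.657, 0.226] pointing down, gripper open.
Joint ranges: [-150.88, 150.88], [-54.13, 125.18], [17.81, 147.31], [-75.09, 255.09], [0, 152.58], [-146.25, 146.25]. Speed limits (degrees/s): [147.25, 147.25, 180, 180, 180, 180].

## Interface

Orientations are given as [roll, pitch, yaw] about the fixed x, y, z axes, in that order (R = Rz(yaw) Ry(pitch) Rx(roll)).
In Python, from plant import bot gives the robot as it stands.
- The arm moves only by the tool servo_tool, never from a script. Its argument "motion" is a list of rows, each an object with "translation": the shift along the tool's x, y, z in cm, a list of three; "spin": the turn about the tool's z in rad; "fingers": the finger opening in cm, from 0 to 8.54. A call has 1 to 8 rows; each row shifts and turns the commanded pose from where the row before left it, along the tool's axes as they then stand; what a row does not reach is not made up. A row lasts 1/12 s, in which the tool goes at most 41.7 mm and 7.16 degrees, less where a joint would pass 70% of its speed; a pose out of reach is approached as far as the arm can. A call with a gripper value outside its range is refused whole. The fingers move at their own pace and stop on an object; "force" is the grip in N (left out, the last holds). Time passes only in rows, so rows that do not move let the fingers close. It gives the time, the measured TCP pose, the force and the opening at its end, in the units of the state.
- bot.state(): the state, without advancing time (a new reading comes with each control period).
- bot.grab_frame(name): name is "side" or "top" or "wrist"; returns (picture, depth): 384x512x3 uint8, red, green, blue; 384x512 float32, m along the optical axis (not along the pixel's ray), 0 where there is no reading.
- bot.get_calibration(name): a dict with "fx", "fy", "cx", "cy" (pixels), "cam_to_world" (4x4, takes a point from camera to world coordinates). Camera axes: x right, y up, looking along -z (the intrinsics and any distortion apply to the point x, -y, -z); pixel columns grow to the right and rows downward; lengths in m; the calibration is good to about 2 mm. A picture is of the moment at which its call begins: read the wrist's pose just before it. get_calibration takes no time and is no camera call; for the wrist camera it gives the pose at the moment of the call.
- bot.hand_in(): hands the job in, once; it reports no verdict.
The state is a dict: "time": time; "qpos": joint angles; "joint_velocities": joint speeds; "joint_efforts": joint torques, N m; "tcp_pos": TCP position; "tool_rot": TCP orientation; "wrist_force": force on the tool from outside, world axes, zero at the start; "wrist_torque": the same for the moment, N m; "grip_width": finger opening in m.
Only numpy, scipy, OpenCV 4.12 (cv2) and the standard library are available. Lean on these libraries where they do the work, as an engineer would, in place of code of your own. Each camera call takes 0.05 s, during which the arm holds its last target.

## Task

Shut the gate on the sloped rail by lifting its red-knobbed bolt over the bump, pushing it home and letting it drop. Then hang every hook carrier standing on the bench onto the upper part of the rail, so that they slide down and queue at the gate. When all of them wait there, lift the bolt over the bump again and draw it fully back, let the whole batch slide to the red stop, then shut the gate again as before; leave the other things on the bench where they are.

Things in the scene. Friction and masses are not known exactly. Their poses are not given: they have to be found in the camera images.
- rail_stand: fixed stand of the gravity rail; origin on the table under the middle of the rail; x points from the robot's side to the far side, y runs level along the rail towards its high end, z up. Posts hold the rail at its ends only (y -0.29 and +0.30). On the robot's side at y 0 stands the grey gate column, x -0.200 to -0.050, 54 mm wide, 88 mm tall
- rail_bar: round steel rail, 16 mm diameter, slippery; origin on its centre line at mid length, 0.210 above the table; its y runs up along the centre line, rising at 0.19 rad; bar from y -0.29 to +0.29. Carriers slide down it by themselves and rest square to it (leaning 0.19 rad), their bins 60 to 105 mm below the centre line
- rail_load (a point): point on the rail's centre line at y +0.235 of rail_bar, near the high end: a good place to hang a carrier; clear even when four carriers wait at the gate
- rail_stop (a point): centre of the red stop plate's face across the low end of the rail, at y -0.270 of rail_bar, 60 mm below the centre line; the plate is 60 mm wide, 100 mm high
- gate_bump (a point): top of the yellow detent bump fixed across the top of the gate column: 10 mm long (x of rail_stand), 10 mm high, its top 98 mm above the table. Next to it at x -0.06 of rail_stand stand two thin guide posts with a bridge, 188 mm tall
- gate_slide (a joint): how far the gate bolt is drawn back, m: 0 = shut (bolt tip across the carriers' path, 15 mm past the rail's centre line), 0.060 = fully back towards the robot (tip 45 mm short of the centre line, path free). It moves along -x of rail_stand, with little friction, and stays where it is left
- gate_lift (a joint): how far the gate bolt is lifted, m (0 to 0.030); it sinks by its own weight (0.2 kg). The foot under the bolt meets the yellow bump at gate_slide about 0.007 from the shut side and 0.033 from the open side, and passes it only when lifted 0.012 or more
- gate_knob (a point): grip point on the bolt's upright red knob plate, which moves with the bolt: 12 mm thick along y of rail_stand, 26 mm along x, top 18 mm above this point, plate reaching 45 mm below it; pinch it from above. The bolt bar is 14 mm round, its axis 52 mm below this point. When shut this point is 105 mm from the rail's centre line on the robot's side
- carrier0: hook carrier with blue bin holding two circuit boards, 167 mm tall, 0.22 kg, weighted at the foot; may be absent. Origin on its underside, straight below where the rail lies in the hook. Bin x -21 to +35 mm, y +-22 mm, 45 mm high, boards to 50 mm. A stem (x -21 to -15 mm) joins it to the black hook, whose mouth opens to +x. When hung, its +x lies along rail_stand's +x. Carriers queue 44 mm apart
- carrier0_seat (a point): where the rail's centre line lies when hung, 105 mm above carrier0's origin. The hook is an inverted V, 40 mm along y, with a lip at x +16 to +21 mm down to z 95 mm: the rail enters from +x between z 50 and 95 mm, then the carrier is lowered onto it. Grip the white upright tab above the hook: 12 mm thick along x, 36 mm along y, z 129 to 167 mm above the origin, centred over this point
- carrier1: hook carrier with yellow bin holding two circuit boards, 167 mm tall, 0.22 kg, weighted at the foot; may be absent. Origin on its underside, straight below where the rail lies in the hook. Bin x -21 to +35 mm, y +-22 mm, 45 mm high, boards to 50 mm. A stem (x -21 to -15 mm) joins it to the black hook, whose mouth opens to +x. When hung, its +x lies along rail_stand's +x. Carriers queue 44 mm apart
- carrier1_seat (a point): where the rail's centre line lies when hung, 105 mm above carrier1's origin. The hook is an inverted V, 40 mm along y, with a lip at x +16 to +21 mm down to z 95 mm: the rail enters from +x between z 50 and 95 mm, then the carrier is lowered onto it. Grip the white upright tab above the hook: 12 mm thick along x, 36 mm along y, z 129 to 167 mm above the origin, centred over this point
- carrier2: hook carrier with green bin holding two circuit boards, 167 mm tall, 0.22 kg, weighted at the foot; may be absent. Origin on its underside, straight below where the rail lies in the hook. Bin x -21 to +35 mm, y +-22 mm, 45 mm high, boards to 50 mm. A stem (x -21 to -15 mm) joins it to the black hook, whose mouth opens to +x. When hung, its +x lies along rail_stand's +x. Carriers queue 44 mm apart
- carrier2_seat (a point): where the rail's centre line lies when hung, 105 mm above carrier2's origin. The hook is an inverted V, 40 mm along y, with a lip at x +16 to +21 mm down to z 95 mm: the rail enters from +x between z 50 and 95 mm, then the carrier is lowered onto it. Grip the white upright tab above the hook: 12 mm thick along x, 36 mm along y, z 129 to 167 mm above the origin, centred over this point
- carrier3: hook carrier with orange bin holding two circuit boards, 167 mm tall, 0.22 kg, weighted at the foot; may be absent. Origin on its underside, straight below where the rail lies in the hook. Bin x -21 to +35 mm, y +-22 mm, 45 mm high, boards to 50 mm. A stem (x -21 to -15 mm) joins it to the black hook, whose mouth opens to +x. When hung, its +x lies along rail_stand's +x. Carriers queue 44 mm apart
- carrier3_seat (a point): where the rail's centre line lies when hung, 105 mm above carrier3's origin. The hook is an inverted V, 40 mm along y, with a lip at x +16 to +21 mm down to z 95 mm: the rail enters from +x between z 50 and 95 mm, then the carrier is lowered onto it. Grip the white upright tab above the hook: 12 mm thick along x, 36 mm along y, z 129 to 167 mm above the origin, centred over this point
- carrier4: hook carrier with red bin holding two circuit boards, 167 mm tall, 0.22 kg, weighted at the foot; may be absent. Origin on its underside, straight below where the rail lies in the hook. Bin x -21 to +35 mm, y +-22 mm, 45 mm high, boards to 50 mm. A stem (x -21 to -15 mm) joins it to the black hook, whose mouth opens to +x. When hung, its +x lies along rail_stand's +x. Carriers queue 44 mm apart
- carrier4_seat (a point): where the rail's centre line lies when hung, 105 mm above carrier4's origin. The hook is an inverted V, 40 mm along y, with a lip at x +16 to +21 mm down to z 95 mm: the rail enters from +x between z 50 and 95 mm, then the carrier is lowered onto it. Grip the white upright tab above the hook: 12 mm thick along x, 36 mm along y, z 129 to 167 mm above the origin, centred over this point
- meter: hand-held multimeter, orange, 75 x 150 x 35 mm, lying flat; bystander, origin at its underside or on its axis
- spool: grey wire spool standing on end, 60 mm across, 50 mm tall; bystander, origin at its underside or on its axis
- jar: amber jar with white cap, 60 mm across, 85 mm tall; bystander, origin at its underside or on its axis
- driver: screwdriver with yellow handle, 180 mm long, lying; bystander, origin at its underside or on its axis

How it is judged:
By the outcome, as a careful person would: the job done as asked, in the order asked, and still so for the second after the job is handed in, with the robot touching nothing.
Of carrier0, carrier1, carrier2, carrier3, carrier4 only 3 to 5 are there at a start; the rules pass over those that are not, and their reading is None.
At some moment in a run one of carrier0, carrier1, carrier2, carrier3, carrier4 may be knocked a few centimetres aside while the robot is not near it.
It also fails if it takes over 210 s, if anything falls off the work surface, if the arm or the gripper's body presses on something with over 40 N, if the wrist force passes 120 N, or if a joint passes its speed limit or range.

## Working session

There is one attempt and no reset: what is moved stays moved. The work goes in short steps, Python scripts to look and compute and a tool call to move; the robot and the scene stay as the last step left them, time stands still between calls to the robot, and variables do not carry over. Pictures are saved under pics/ and viewed, and the job is handed in when it is done.

Besides the shell and the picture viewer there is one more tool, called after ">>>" as a command line: name --argument value ..., lists and objects as JSON in quotes. servo_tool: Moves the arm, as the interface text tells. Its arguments: {"type":"object","properties":{"motion":{"type":"array","items":{"type":"object","properties":{"translation":{"type":"array","items":{"type":"number"}},"spin":{"type":"number"},"fingers":{"type":"number"}}}},"force":{"type":"number"}},"required":["motion"]}

```bash
ls; mkdir -p pics; python3 - <<'E'
from plant import bot
import cv2,numpy as np
s=bot.state(); print(s)
for n in ("side","top","wrist"):
    c=bot.get_calibration(n); print(n,c)
    p,d=bot.grab_frame(n); cv2.imwrite(f"pics/{n}0.png",p[:,:,::-1]); np.save(f"/tmp/{n}0.npy",d)
E
```

```text
pics
{'time': 0.0, 'qpos': array([ 7.47750214e+01,  1.51691771e+01,  9.19813175e+01, -1.65015487e-03,
        7.29799904e+01, -2.11363955e+00]), 'joint_velocities': array([ 0.1064032 ,  0.04305591,  0.00883049, -0.00616985,  0.09441803,
       -0.01261435]), 'joint_efforts': array([ 5.71934579e-04, -5.15117025e+01, -3.67313111e+01,  2.99169713e-06,
        1.29855762e-02, -5.99078803e-06]), 'tcp_pos': array([0.15292512, 0.65667014, 0.22496126]), 'tool_rot': array([-1.79869546e+02, -3.23679006e-03,  1.66889142e+02]), 'wrist_force': array([-0.03370649, -0.44586492, -0.51323442]), 'wrist_torque': array([-0.01431001,  0.03458113, -0.00978832]), 'grip_width': 0.0851707649150462}
side {'fx': 360.6463352079033, 'fy': 360.6463352079033, 'cx': 256.3101286377111, 'cy': 190.59445970395728, 'cam_to_world': array([[ 0.79379439,  0.29356668, -0.53264348, -0.12128862],
       [-0.60796171,  0.40681093, -0.68182654, -0.7164683 ],
       [ 0.01652363,  0.86505692,  0.50140154,  0.74600275],
       [ 0.        ,  0.        ,  0.        ,  1.        ]])}
top {'fx': 377.9339727056387, 'fy': 377.9339727056387, 'cx': 253.4001480086141, 'cy': 186.57007131974365, 'cam_to_world': array([[-0.0074421 ,  0.99119915, -0.13216978,  0.34308634],
       [-0.99987075, -0.00925973, -0.01314289,  0.08231954],
       [-0.01425108,  0.13205489,  0.99113996,  1.36434954],
       [ 0.        ,  0.        ,  0.        ,  1.        ]])}
wrist {'fx': 271.95431116353876, 'fy': 271.95431116353876, 'cx': 256.6359294155102, 'cy': 190.22623187586967, 'cam_to_world': array([[ 0.22574055, -0.93391526, -0.2772066 ,  0.08148363],
       [ 0.97418646,  0.21600138,  0.06560595,  0.67343209],
       [-0.00139339, -0.28486084,  0.95856787,  0.37222884],
       [ 0.        ,  0.        ,  0.        ,  1.        ]])}
```

View pics/side0.png

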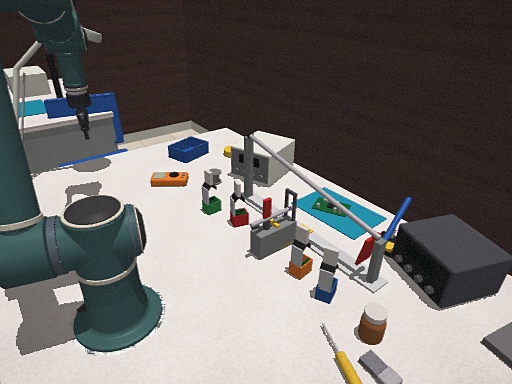

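View pics/top0.png

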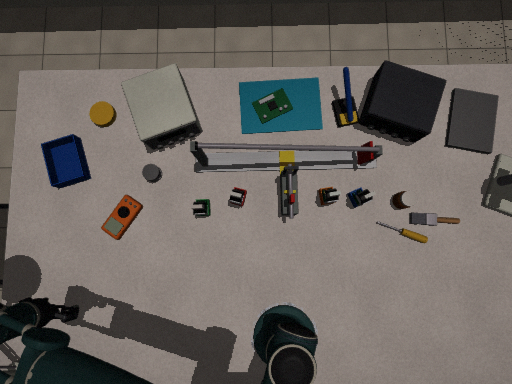

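View pics/wrist0.png

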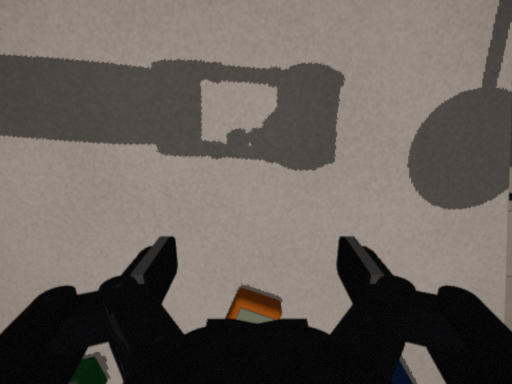

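```bash
cat > h.py <<'E'
from plant import bot
import cv2,numpy as np
def cloud(d,c):
    v,u=np.mgrid[0:d.shape[0],0:d.shape[1]]
    P=np.stack([(u-c['cx'])/c['fx']*d,-(v-c['cy'])/c['fy']*d,-d],-1)
    M=c['cam_to_world']; W=P@M[:3,:3].T+M[:3,3]; W[d<=0]=np.nan; return W
def proj(p,c):
    M=c['cam_to_world']; q=(np.asarray(p)-M[:3,3])@M[:3,:3]
    return np.array([c['cx']+c['fx']*q[...,0]/-q[...,2], c['cy']-c['fy']*q[...,1]/-q[...,2]]).T
def ray(uv,c,z):
    M=c['cam_to_world']; r=M[:3,:3]@np.array([(uv[0]-c['cx'])/c['fx'],-(uv[1]-c['cy'])/c['fy'],-1.]); o=M[:3,3]
    return o+r*(z-o[2])/r[2]
def grab(n,tag=None,crop=None,s=1):
    c=bot.get_calibration(n); p,d=bot.grab_frame(n); bgr=np.ascontiguousarray(p[:,:,::-1])
    if tag:
        o=bgr
        if crop: o=o[crop[1]:crop[3],crop[0]:crop[2]]
        cv2.imwrite(f"pics/{tag}.png",cv2.resize(o,None,fx=s,fy=s,interpolation=cv2.INTER_CUBIC))
    return bgr,d,c,cloud(d,c)
E
python3 - <<'E'
from h import *
for n,cr in (("top",(180,130,390,230)),("side",(190,120,400,310))):
    p=cv2.imread(f"pics/{n}0.png"); o=p[cr[1]:cr[3],cr[0]:cr[2]]
    cv2.imwrite(f"pics/{n}0z.png",cv2.resize(o,None,fx=3.8 if n=="top" else 3.1,fy=3.8 if n=="top" else 3.1,interpolation=cv2.INTER_CUBIC))
d=np.load("/tmp/top0.npy");c=bot.get_calibration("top");W=cloud(d,c)
np.set_printoptions(precision=3,suppress=True)
# rail points per column
for u in range(186,390,12):
    col=W[135:175,u]; i=np.nanargmax(col[:,2]); hi=col[np.abs(col[:,2]-col[i,2])<.006]
    print(u,135+i,len(hi),hi.mean(0))
E
```

```text
186 135 2 [0.709 0.343 0.035]
198 143 5 [0.615 0.26  0.271]
210 145 4 [0.615 0.225 0.265]
222 145 6 [0.616 0.19  0.256]
234 145 5 [0.616 0.155 0.249]
246 145 3 [0.618 0.119 0.247]
258 145 4 [0.62  0.082 0.237]
270 146 6 [0.618 0.045 0.229]
282 145 4 [0.619 0.008 0.224]
294 146 4 [ 0.62  -0.029  0.217]
306 147 4 [ 0.622 -0.067  0.21 ]
318 147 4 [ 0.62  -0.106  0.202]
330 147 3 [ 0.623 -0.145  0.195]
342 149 3 [ 0.62  -0.184  0.19 ]
354 146 4 [ 0.624 -0.225  0.179]
366 149 3 [ 0.623 -0.264  0.174]
378 150 4 [ 0.624 -0.306  0.163]
```

```bash
sleep 1; ls pics
```

```text
side0.png
side0z.png
top0.png
top0z.png
wrist0.png
```

View pics/top0z.png

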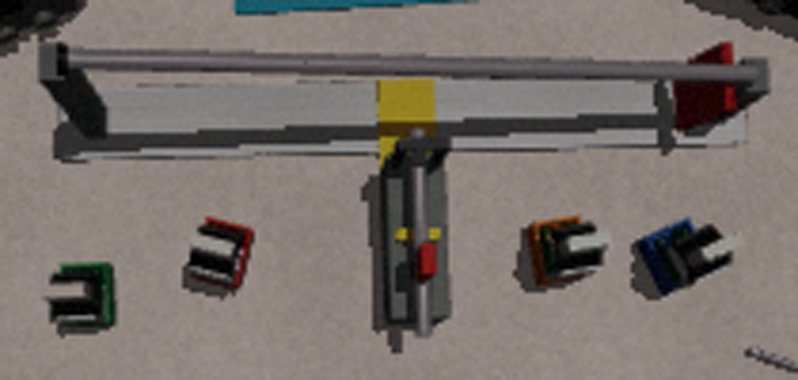

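View pics/side0z.png

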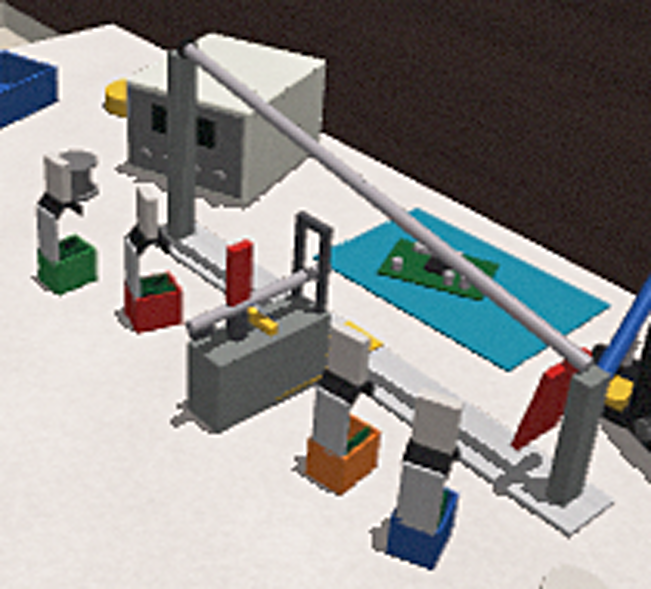

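```bash
python3 - <<'E'
from h import *
np.set_printoptions(precision=3,suppress=True)
for n in ("top","side"):
    p=cv2.imread(f"pics/{n}0.png");d=np.load(f"/tmp/{n}0.npy");c=bot.get_calibration(n);W=cloud(d,c)
    hsv=cv2.cvtColor(p,cv2.COLOR_BGR2HSV).astype(int);H,S,V=hsv[...,0],hsv[...,1],hsv[...,2]
    reg=(W[...,0]>.42)&(W[...,0]<.62)&(W[...,1]>-.33)&(W[...,1]<.36)
    for nm,m in dict(red=((H<5)|(H>174))&(S>150)&(V>60),orange=(H>=5)&(H<16)&(S>150)&(V>60),green=(H>50)&(H<80)&(S>120)&(V>40),blue=(H>100)&(H<125)&(S>140)&(V>50),yellow=(H>=20)&(H<33)&(S>150)&(V>80)).items():
        k,l,st,ce=cv2.connectedComponentsWithStats((m&reg).astype(np.uint8))
        for i in range(1,k):
            if st[i,4]>6:
                q=W[l==i]; print(n,nm,st[i],ce[i],q.mean(0),q.min(0),q.max(0))
    # tabs: z>0.14
    m=reg&(W[...,2]>.145)&(W[...,2]<.175)&(S<60)&(V>100)&(W[...,0]<.56)
    k,l,st,ce=cv2.connectedComponentsWithStats(m.astype(np.uint8))
    for i in range(1,k):
        if st[i,4]>6:
            q=W[l==i]; top=q[q[:,2]>.160]; print(n,"tab",st[i],q.mean(0),len(top),top.mean(0) if len(top) else '',
               np.linalg.svd((top-top.mean(0))[:,:2])[2][0] if len(top)>3 else '')
E
```

```text
top red [371 153   3   6  15] [371.8 155.8] [ 0.603 -0.289  0.149] [ 0.595 -0.294  0.145] [ 0.612 -0.285  0.155]
top red [242 190   4  16  20] [243.55 196.95] [0.483 0.135 0.039] [0.455 0.129 0.   ] [0.508 0.14  0.049]
top red [291 194   4   8  31] [292.452 197.613] [ 0.463 -0.023  0.195] [ 0.452 -0.028  0.192] [ 0.475 -0.018  0.199]
top orange [320 187  13   7  21] [325.    188.714] [ 0.51  -0.152  0.041] [ 0.494 -0.176  0.008] [ 0.515 -0.134  0.05 ]
top green [207 200   2  15  19] [207.789 205.842] [0.453 0.261 0.037] [0.424 0.259 0.004] [0.475 0.269 0.048]
top blue [350 188  13   8  20] [354.55 191.  ] [ 0.502 -0.258  0.032] [ 0.486 -0.28   0.   ] [ 0.512 -0.238  0.048]
top yellow [280 160  14   2  21] [287.    160.667] [ 0.617 -0.023  0.012] [ 0.616 -0.045  0.008] [0.62  0.003 0.016]
top yellow [280 166   5   8  23] [281.348 168.348] [ 0.589 -0.001  0.016] [ 0.57  -0.011  0.005] [0.599 0.003 0.086]
top yellow [284 190   3   3   9] [285. 191.] [ 0.496 -0.007  0.1  ] [ 0.492 -0.011  0.097] [ 0.499 -0.004  0.103]
top yellow [293 190   3   3   9] [294. 191.] [ 0.495 -0.037  0.099] [ 
[... 1255 characters left out ...]
] [305.056 260.778] [ 0.489 -0.171  0.047] [ 0.474 -0.174  0.04 ] [ 0.506 -0.167  0.052]
side blue [315 278  22  26 223] [325.283 293.422] [ 0.461 -0.28   0.024] [ 0.444 -0.3   -0.002] [ 0.509 -0.259  0.049]
side yellow [270 219   9   9  44] [274.045 223.364] [ 0.49  -0.027  0.096] [ 0.472 -0.044  0.087] [ 0.5   -0.004  0.121]
side tab [204 169   9  10  65] [0.438 0.276 0.158] 30 [0.439 0.278 0.165] [ 0.089 -0.996]
side tab [234 179   7  11  51] [0.474 0.15  0.16 ] 32 [0.476 0.153 0.165] [-0.243 -0.97 ]
side tab [296 223  13  14 113] [ 0.474 -0.162  0.159] 55 [ 0.475 -0.161  0.166] [ 0.113 -0.994]
side tab [324 245  16  14 149] [ 0.469 -0.273  0.159] 81 [ 0.47  -0.271  0.165] [ 0.409 -0.912]
```

>>> servo_tool --motion '[{"translation": [0,0,-4],"spin": -0.1143},{"translation": [0,0,-4],"spin": -0.1143},{"translation": [-1.7,-3.75,0]},{"translation": [-1.7,-3.75,0]},{"translation": [-1.7,-3.75,0]},{"translation": [-1.7,-3.75,0]},{"translation": [-1.7,-3.75,0]},{"translation": [-1.7,-3.75,0]}]'

```text
$.motion[0]: bad value
```

>>> servo_tool --motion '[{"translation": [-1.7,-3.75,0]},{"translation": [-1.7,-3.75,0]},{"translation": [-1.7,-3.75,0]},{"translation": [-1.7,-3.75,0]},{"translation": [-1.7,-3.75,0]},{"translation": [-1.7,-3.75,0]},{"translation": [-1.7,-3.75,0]},{"translation": [-1.7,-3.75,0]}]'

```text
$.motion[0]: bad value
```

>>> servo_tool --motion '[{"translation": [0,0,-4],"spin": -0.1143,"fingers": 8.5},{"translation": [0,0,-4],"spin": -0.1143,"fingers": 8.5},{"translation": [-1.7,-3.75,0],"spin": 0,"fingers": 8.5},{"translation": [-1.7,-3.75,0],"spin": 0,"fingers": 8.5},{"translation": [-1.7,-3.75,0],"spin": 0,"fingers": 8.5},{"translation": [-1.7,-3.75,0],"spin": 0,"fingers": 8.5},{"translation": [-1.7,-3.75,0],"spin": 0,"fingers": 8.5},{"translation": [-1.7,-3.75,0],"spin": 0,"fingers": 8.5}]'

```text
time: 0.82
tcp_pos: [0.2552, 0.4304, 0.3059]
tool_rot: [-180.0, -0.0, -180.0]
wrist_force: [0.4, 0.6, 0.8]
grip_width: 0.0853
```

>>> servo_tool --motion '[{"translation": [-1.7,-3.75,0],"spin": 0,"fingers": 8.5},{"translation": [-1.7,-3.75,0],"spin": 0,"fingers": 8.5},{"translation": [-1.7,-3.75,0],"spin": 0,"fingers": 8.5},{"translation": [-1.7,-3.75,0],"spin": 0,"fingers": 8.5},{"translation": [-1.7,-3.75,0],"spin": 0,"fingers": 8.5},{"translation": [-1.7,-3.75,0],"spin": 0,"fingers": 8.5},{"translation": [-1.7,-3.75,0],"spin": 0,"fingers": 8.5},{"translation": [-1.7,-3.75,0],"spin": 0,"fingers": 8.5}]'

```text
time: 1.48
tcp_pos: [0.3911, 0.1304, 0.3063]
tool_rot: [180.0, 0.0, -180.0]
wrist_force: [0.6, 1.6, -0.3]
grip_width: 0.0846
```

>>> servo_tool --motion '[{"translation": [-1.7,-3.75,0],"spin": 0,"fingers": 8.5},{"translation": [-1.7,-3.75,0],"spin": 0,"fingers": 8.5},{"translation": [-1.7,-3.75,0],"spin": 0,"fingers": 8.5},{"translation": [-1.7,-3.75,0],"spin": 0,"fingers": 8.5},{"translation": [0,0,0],"spin": 0,"fingers": 8.5},{"translation": [0,0,0],"spin": 0,"fingers": 8.5}]'

```text
time: 1.98
tcp_pos: [0.4591, -0.0196, 0.3057]
tool_rot: [180.0, -0.1, 179.7]
wrist_force: [-0.5, 0.0, 0.3]
grip_width: 0.0849
```

```bash
python3 - <<'E'
from h import *
s=bot.state();print(s['tcp_pos'],s['tool_rot'])
p,d,c,W=grab("wrist","w1",s=1.5); np.savez("/tmp/w1.npz",p=p,W=W,d=d,M=c['cam_to_world'])
print(c['cam_to_world'])
E
```

```text
[ 0.45906854 -0.01958347  0.30571322] [ 1.79983692e+02 -8.00645532e-02  1.79706389e+02]
[[ 3.99906374e-03 -9.58901944e-01 -2.83709480e-01  3.85877332e-01]
 [ 9.99991732e-01  4.04392152e-03  4.27572841e-04 -1.92727753e-02]
 [ 7.37298442e-04 -2.83708844e-01  9.58910188e-01  4.52980521e-01]
 [ 0.00000000e+00  0.00000000e+00  0.00000000e+00  1.00000000e+00]]
```

View pics/w1.png

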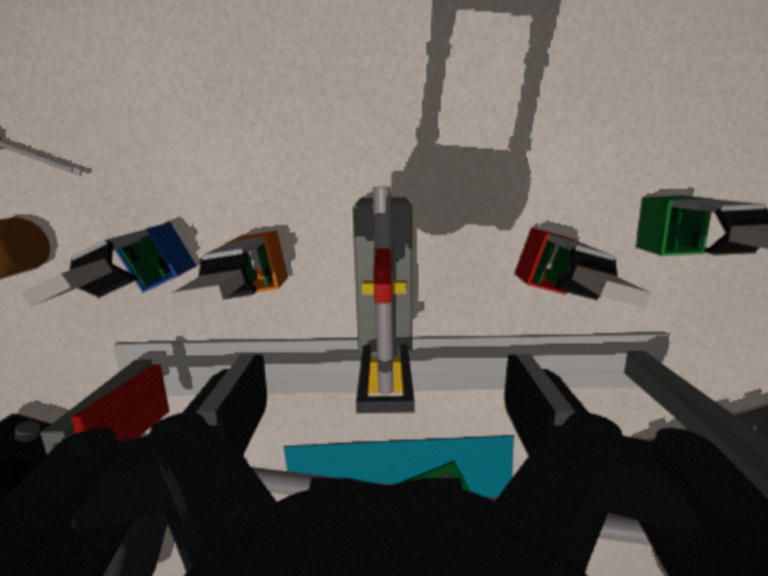

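```bash
cat >> h.py <<'E'
def tabs(p,W,xm=.585,zlo=.159,zhi=.175):
    hsv=cv2.cvtColor(p,cv2.COLOR_BGR2HSV).astype(int);S,V=hsv[...,1],hsv[...,2]
    m=(W[...,0]>.38)&(W[...,0]<xm)&(np.abs(W[...,1])<.42)&(W[...,2]>zlo)&(W[...,2]<zhi)&(S<70)&(V>70)
    k,l,st,ce=cv2.connectedComponentsWithStats(m.astype(np.uint8)); out=[]
    for i in range(1,k):
        if st[i,4]>25:
            q=W[l==i]; r=cv2.minAreaRect(q[:,:2].astype(np.float32)*1000)
            v=np.linalg.svd((q-q.mean(0))[:,:2],full_matrices=False)[2][0]; v=v*np.sign(v[1])
            print("tab",st[i,4],ce[i],"mean",q.mean(0),"z",q[:,2].min(),q[:,2].max(),"rect",np.round(r[0],1),np.round(r[1],1),"carrier yaw",np.degrees(np.arctan2(-v[0],v[1])))
E
python3 - <<'E'
from h import *
np.set_printoptions(precision=4,suppress=True)
z=np.load("/tmp/w1.npz");p,W=z['p'],z['W']
tabs(p,W)
hsv=cv2.cvtColor(p,cv2.COLOR_BGR2HSV).astype(int);H,S,V=hsv[...,0],hsv[...,1],hsv[...,2]
m=((H<6)|(H>174))&(S>150)&(W[...,2]>.17)&(W[...,2]<.21)
q=W[m];print("knob",len(q),q.min(0),q.max(0),q.mean(0),np.percentile(q[:,2],[5,50,95]))
t=q[q[:,2]>np.percentile(q[:,2],90)-.003];print(len(t),t.mean(0),t.min(0),t.max(0))
m=(H>20)&(H<33)&(S>130)&(W[...,2]>.085)&(W[...,2]<.11);q=W[m];print("bump",q.mean(0),q.min(0),q.max(0))
# base plate edge
m=(W[...,2]>.002)&(W[...,2]<.012)&(W[...,0]>.55)&(W[...,0]<.66)
for u in range(90,440,30):
    x=W[:,u][m[:,u]]; 
    if len(x)>2: print(u,x[0],x[-1])
E
```

```text
tab 375 [ 30.5253 192.8027] mean [ 0.4726 -0.2685  0.1664] z 0.15916870463395888 0.16826495615320192 rect [ 472.9 -269.4] [12.1 37.6] carrier yaw 24.309978085829123
tab 379 [416.0264 195.6781] mean [0.4777 0.1568 0.1665] z 0.15915296770332366 0.16878143207092505 rect [478.1 157.4] [37.  12.2] carrier yaw -14.59937184507269
tab 401 [131.2244 196.7606] mean [ 0.4777 -0.1583  0.1661] z 0.15907206253371559 0.1685922118402834 rect [ 478.4 -158.7] [12.5 37.1] carrier yaw 8.152607853623692
knob 315 [ 0.449  -0.0263  0.1703] [ 0.4739 -0.016   0.1963] [ 0.4595 -0.0211  0.1924] [0.1786 0.1943 0.1957]
262 [ 0.4614 -0.0211  0.1945] [ 0.4491 -0.0261  0.1925] [ 0.4739 -0.016   0.1963]
bump [ 0.4981 -0.0307  0.0961] [ 0.4773 -0.4165  0.0865] [ 0.7032 -0.0006  0.1071]
90 [ 0.5887 -0.3196  0.0028] [ 0.6091 -0.3192  0.0096]
120 [ 0.5879 -0.2644  0.0051] [ 0.6549 -0.2727  0.0081]
150 [ 0.5871 -0.2114  0.003 ] [ 0.621  -0.2139  0.0067]
180 [ 0.5513 -0.1546  0.0023] [ 0.6543 -0.1621  0.0065]
210 [ 0.585  -0.1032  0.0044] [ 0.6537 -0.1062  0.0079]
300 [0.5838 0.0578 0.0042] [0.6506 0.0601 0.0073]
330 [0.5822 0.1114 0.004 ] [0.6503 0.1153 0.0083]
360 [0.5817 0.1644 0.0057] [0.6204 0.1678 0.0073]
390 [0.5809 0.2187 0.0036] [0.6492 0.2261 0.0074]
420 [0.5798 0.2702 0.0068] [0.6467 0.2804 0.0086]
```

>>> servo_tool --motion '[{"translation": [-0.23,-0.15,3.5],"spin": 0,"fingers": 6},{"translation": [0,0,3.5],"spin": 0,"fingers": 5},{"translation": [0,0,3.0],"spin": 0,"fingers": 5},{"translation": [0,0,2.5],"spin": 0,"fingers": 5},{"translation": [0,0,0],"spin": 0,"fingers": 5},{"translation": [0,0,0],"spin": 0,"fingers": 5}]'

```text
time: 2.53
tcp_pos: [0.4595, -0.0175, 0.1801]
tool_rot: [180.0, -0.2, -179.9]
wrist_force: [0.5, -0.3, -0.0]
grip_width: 0.05
```

>>> servo_tool --force 40 --motion '[{"translation": [0,0,0],"spin": 0,"fingers": 0},{"translation": [0,0,0],"spin": 0,"fingers": 0},{"translation": [0,0,0],"spin": 0,"fingers": 0},{"translation": [0,0,0],"spin": 0,"fingers": 0},{"translation": [0,0,0],"spin": 0,"fingers": 0},{"translation": [0,0,0],"spin": 0,"fingers": 0},{"translation": [0,0,0],"spin": 0,"fingers": 0}]'

```text
time: 3.12
tcp_pos: [0.4632, -0.0215, 0.1841]
tool_rot: [-179.7, 0.3, -180.0]
wrist_force: [-0.9, -6.6, 2.9]
grip_width: 0.0101
```

>>> servo_tool --motion '[{"translation": [0,0,-0.7],"spin": 0,"fingers": 0},{"translation": [0,0,-0.7],"spin": 0,"fingers": 0},{"translation": [0,0,-0.7],"spin": 0,"fingers": 0},{"translation": [0,0,0],"spin": 0,"fingers": 0}]'

```text
time: 3.45
tcp_pos: [0.4628, -0.0215, 0.2051]
tool_rot: [-179.7, 0.2, -180.0]
wrist_force: [-0.8, -6.1, -1.9]
grip_width: 0.0101
```

```bash
python3 - <<'E'
from h import *
for i in range(2):
    s=bot.state();print(s['tcp_pos'],s['wrist_force'],s['grip_width'])
    p,d,c,W=grab("side","s2",crop=(190,150,390,310),s=3.5)
E
```

```text
[ 0.46279119 -0.02147549  0.20509314] [-0.77465096 -6.10950897 -1.92421149] 0.010064933683243061
[ 0.46268544 -0.02148697  0.20457899] [ 1.04203398 -7.07468874 -1.24655876] 0.010219086629628962
```

View pics/s2.png

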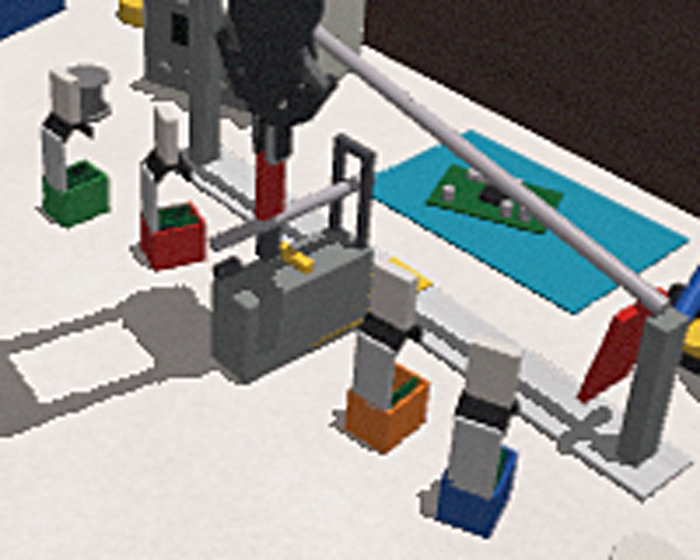

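>>> servo_tool --motion '[{"translation": [-1,0.015,0],"spin": 0,"fingers": 0},{"translation": [-1,0.015,0],"spin": 0,"fingers": 0},{"translation": [-1,0.015,0],"spin": 0,"fingers": 0},{"translation": [-1,0.015,0],"spin": 0,"fingers": 0},{"translation": [-1,0.015,0],"spin": 0,"fingers": 0},{"translation": [0,0,0],"spin": 0,"fingers": 0}]'

```text
time: 4.05
tcp_pos: [0.5136, -0.0208, 0.2036]
tool_rot: [-179.7, 0.2, -180.0]
wrist_force: [0.8, -7.9, -1.2]
grip_width: 0.01
```

>>> servo_tool --motion '[{"translation": [-0.3,0,0],"spin": 0,"fingers": 0},{"translation": [-0.3,0,0],"spin": 0,"fingers": 0},{"translation": [0,0,0],"spin": 0,"fingers": 0}]'

```text
time: 4.3
tcp_pos: [0.5147, -0.0208, 0.2017]
tool_rot: [-179.7, -0.4, -180.0]
wrist_force: [-7.7, -8.2, -1.6]
grip_width: 0.0101
```

>>> servo_tool --motion '[{"translation": [0.2,0,0.6],"spin": 0,"fingers": 0},{"translation": [0,0,0.6],"spin": 0,"fingers": 0},{"translation": [0,0,0.6],"spin": 0,"fingers": 0},{"translation": [0,0,0.2],"spin": 0,"fingers": 0},{"translation": [0,0,0],"spin": 0,"fingers": 0}]'

```text
time: 4.72
tcp_pos: [0.5146, -0.0208, 0.1842]
tool_rot: [-179.7, -0.1, -180.0]
wrist_force: [-6.7, -7.7, 4.5]
grip_width: 0.0102
```

>>> servo_tool --motion '[{"translation": [0,0,0],"spin": 0,"fingers": 5},{"translation": [0,0,0],"spin": 0,"fingers": 5},{"translation": [0,0,0],"spin": 0,"fingers": 5},{"translation": [0,0,0],"spin": 0,"fingers": 5},{"translation": [0,0,0],"spin": 0,"fingers": 5},{"translation": [0,0,-4],"spin": 0,"fingers": 5},{"translation": [0,0,-4],"spin": 0,"fingers": 6},{"translation": [0,0,-4],"spin": 0,"fingers": 8}]'

```text
time: 5.38
tcp_pos: [0.5144, -0.0181, 0.3027]
tool_rot: [180.0, -0.1, -180.0]
wrist_force: [1.0, -0.4, -0.1]
grip_width: 0.0705
```

```bash
python3 - <<'E'
from h import *
np.set_printoptions(precision=4,suppress=True)
s=bot.state();print(s['tcp_pos'],s['wrist_force'],s['grip_width'])
p,d,c,W=grab("side","s3",crop=(190,120,390,310),s=3)
p,d,c,W=grab("wrist","w3",s=1.5)
hsv=cv2.cvtColor(p,cv2.COLOR_BGR2HSV).astype(int);H,S,V=hsv[...,0],hsv[...,1],hsv[...,2]
m=((H<6)|(H>174))&(S>150)&(W[...,2]>.17)&(W[...,2]<.23)
q=W[m];t=q[q[:,2]>np.percentile(q[:,2],90)-.003];print(len(t),t.mean(0),t.min(0),t.max(0))
tabs(p,W)
E
```

```text
[ 0.5144 -0.0181  0.3027] [ 1.031  -0.4199 -0.1413] 0.07052291925537649
264 [ 0.5129 -0.0211  0.1946] [ 0.5005 -0.0262  0.1925] [ 0.5253 -0.016   0.1965]
tab 460 [ 21.6   133.837] mean [ 0.473  -0.2683  0.166 ] z 0.15909027272550197 0.16842408212069082 rect [ 472.8 -269.2] [12.6 37.2] carrier yaw 25.59962922477854
tab 402 [125.6144 139.199 ] mean [ 0.4784 -0.1583  0.1665] z 0.1599976353323196 0.16950558264903198 rect [ 478.6 -159. ] [11.9 37.1] carrier yaw 8.859094080084974
tab 421 [420.1449 139.1829] mean [0.478  0.1559 0.1665] z 0.15942025787329767 0.1686563112836838 rect [478.2 157.3] [37.4 12.1] carrier yaw -14.622456394956416
```

View pics/s3.png

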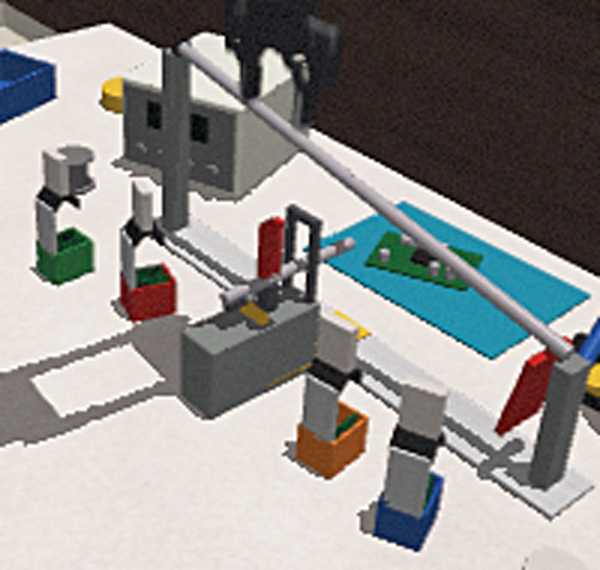

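View pics/w3.png

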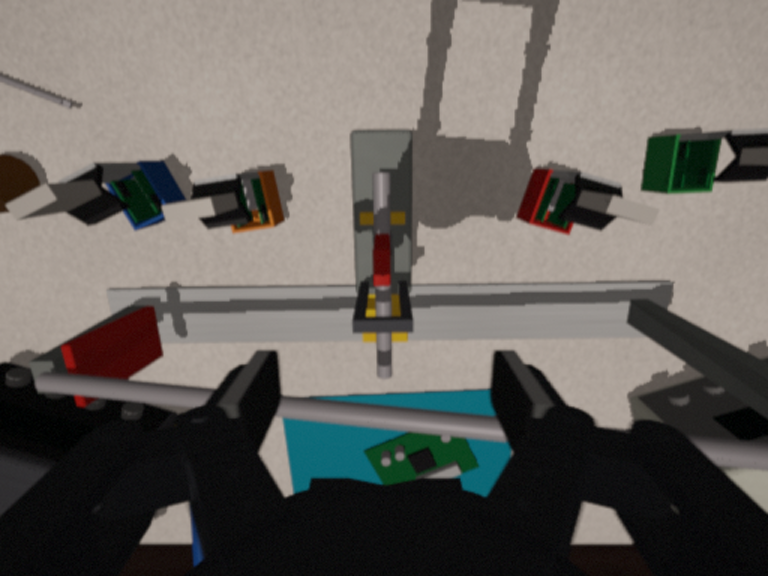

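```bash
python3 - <<'E'
from h import *
np.set_printoptions(precision=4,suppress=True)
p,d,c,W=grab("wrist")
M=c['cam_to_world']
for u in list(range(40,125,20))+list(range(195,330,20)):
    for off in [0]:
        zc=.210+ (W[:,u,1]+.021)*np.tan(.19)
        m=(np.abs(W[:,u,2]-zc)<.02)&(W[:,u,0]>.58)&(W[:,u,0]<.66)
        v=np.where(m)[0]
        if len(v)<4: continue
        y=W[v,u,1].mean(); a=ray((u,v.min()-.5),c,.210+(y+.021)*np.tan(.19)); b=ray((u,v.max()+.5),c,.210+(y+.021)*np.tan(.19))
        print(u,len(v),a,b,(a+b)/2, W[v,u].mean(0),W[v,u,2].max())
E
```

```text
40 32 [ 0.5866 -0.2799  0.158 ] [ 0.6321 -0.2907  0.158 ] [ 0.6094 -0.2853  0.158 ] [ 0.6129 -0.2915  0.1508] 0.16721488706839055
60 17 [ 0.6129 -0.2571  0.1642] [ 0.6367 -0.2622  0.1642] [ 0.6248 -0.2597  0.1642] [ 0.6245 -0.2593  0.1647] 0.17342107280447028
80 14 [ 0.612  -0.2288  0.1704] [ 0.6312 -0.2325  0.1704] [ 0.6216 -0.2307  0.1704] [ 0.6185 -0.2271  0.1752] 0.17870702527100008
100 14 [ 0.6116 -0.2021  0.1755] [ 0.6305 -0.2053  0.1755] [ 0.6211 -0.2037  0.1755] [ 0.6179 -0.2005  0.1804] 0.18338281366158032
120 14 [ 0.6112 -0.1762  0.1805] [ 0.6299 -0.179   0.1805] [ 0.6206 -0.1776  0.1805] [ 0.6172 -0.1746  0.1855] 0.18909352379114486
195 16 [ 0.6094 -0.0857  0.1976] [ 0.6298 -0.0871  0.1976] [ 0.6196 -0.0864  0.1976] [ 0.6165 -0.0852  0.2021] 0.20624278385896472
215 16 [ 0.6091 -0.0632  0.202 ] [ 0.6293 -0.0641  0.202 ] [ 0.6192 -0.0637  0.202 ] [ 0.6158 -0.0628  0.2067] 0.21011919100870816
235 16 [ 0.6088 -0.0413  0.2061] [ 0.6288 -0.0418  0.2061] [ 0.6188 -0.0416  0.2061] [ 0.6154 -0.0411  0.2109] 0.21422217776692162
255 16 [ 0.6085 -0.0201  0.2102] [ 0.6283 -0.0201  0.2102] [ 0.6184 -0.0201  0.2102] [ 0.615  -0.0201  0.2148] 0.21854959144440925
275 15 [0.6082 0.0006 0.2141] [0.6278 0.001  0.2141] [0.618  0.0008 0.2141] [0.6148 0.0004 0.219 ] 0.2228774356947908
295 17 [0.608  0.0208 0.218 ] [0.6285 0.0216 0.218 ] [0.6183 0.0212 0.218 ] [0.6146 0.0204 0.2228] 0.226276834290333
315 17 [0.6077 0.0404 0.2217] [0.628  0.0417 0.2217] [0.6179 0.041  0.2217] [0.6142 0.0398 0.2266] 0.22945973015634405
```

>>> servo_tool --motion '[{"translation": [0.72,3.5,0],"spin": 0,"fingers": 8.5},{"translation": [0.72,3.5,0],"spin": 0,"fingers": 8.5},{"translation": [0.72,3.5,0],"spin": 0,"fingers": 8.5},{"translation": [0.72,3.5,0],"spin": 0,"fingers": 8.5},{"translation": [0.72,3.5,0],"spin": 0,"fingers": 8.5},{"translation": [0,0,0],"spin": 0.1217,"fingers": 8.5},{"translation": [0,0,0],"spin": 0.1217,"fingers": 8.5},{"translation": [0,0,0],"spin": 0.1217,"fingers": 8.5}]'

```text
time: 6.2
tcp_pos: [0.4781, 0.1576, 0.3004]
tool_rot: [-179.9, -0.1, 158.9]
wrist_force: [0.5, 0.2, 0.3]
grip_width: 0.0852
```

>>> servo_tool --motion '[{"translation": [0,0,0],"spin": 0.1217,"fingers": 8.5},{"translation": [0,0,0],"spin": 0.1217,"fingers": 8.5},{"translation": [0,0,0],"spin": 0.1217,"fingers": 8.5},{"translation": [0,0,0],"spin": 0.1217,"fingers": 8.5},{"translation": [0,0,0],"spin": 0.1217,"fingers": 8.5},{"translation": [0,0,0],"spin": 0.1217,"fingers": 8.5},{"translation": [0,0,0],"spin": 0.1217,"fingers": 8.5},{"translation": [0,0,0],"spin": 0.1217,"fingers": 8.5}]'

```text
time: 6.87
tcp_pos: [0.4785, 0.1565, 0.3004]
tool_rot: [-179.8, -0.0, 103.0]
wrist_force: [-0.3, -0.4, 0.1]
grip_width: 0.0848
```

>>> servo_tool --motion '[{"translation": [0,0,0],"spin": 0.1217,"fingers": 8.5},{"translation": [0,0,0],"spin": 0.1217,"fingers": 8.5},{"translation": [0,0,0],"spin": 0.1217,"fingers": 8.5},{"translation": [0,0,0],"spin": 0.1217,"fingers": 8.5},{"translation": [0,0,0],"spin": 0,"fingers": 8.5},{"translation": [0,0,0],"spin": 0,"fingers": 8.5}]'

```text
time: 7.37
tcp_pos: [0.4787, 0.1565, 0.3009]
tool_rot: [-179.9, 0.1, 75.6]
wrist_force: [-0.2, 0.4, -0.5]
grip_width: 0.0851
```

```bash
python3 - <<'E'
from h import *
np.set_printoptions(precision=4,suppress=True)
s=bot.state();print(s['tcp_pos'],s['tool_rot'])
p,d,c,W=grab("wrist","w4",s=1.5); tabs(p,W)
s=bot.state();print(s['tcp_pos'],s['tool_rot'])
E
```

```text
[0.4787 0.1565 0.3009] [-179.8866    0.0603   75.5984]
tab 534 [185.839  64.867] mean [0.4404 0.2826 0.1665] z 0.15922391784483847 0.1688945642117135 rect [440.3 281.9] [12.5 35.9] carrier yaw 1.7098652200820035
tab 360 [257.0194 179.1   ] mean [0.4783 0.1576 0.1666] z 0.1640174322248399 0.16848586361071166 rect [478.2 157.5] [35.6 10.9] carrier yaw -14.526665992159385
[0.4788 0.1565 0.3012] [-179.9112    0.0483   75.5913]
```

View pics/w4.png

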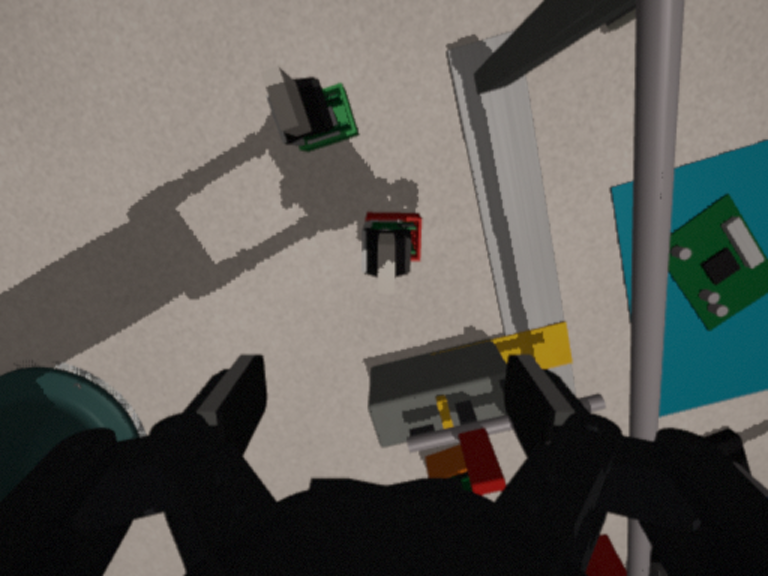

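>>> servo_tool --motion '[{"translation": [0.1,0,3.7],"spin": 0,"fingers": 5},{"translation": [0,0,3.7],"spin": 0,"fingers": 5},{"translation": [0,0,3.7],"spin": 0,"fingers": 5},{"translation": [0,0,2.6],"spin": 0,"fingers": 5},{"translation": [0,0,1],"spin": 0,"fingers": 5},{"translation": [0,0,0],"spin": 0,"fingers": 5}]'

```text
time: 7.92
tcp_pos: [0.4769, 0.1568, 0.1518]
tool_rot: [-179.7, 0.2, 75.5]
wrist_force: [-0.3, -0.2, 0.2]
grip_width: 0.0497
```

>>> servo_tool --force 40 --motion '[{"translation": [0,0,0],"spin": 0,"fingers": 0},{"translation": [0,0,0],"spin": 0,"fingers": 0},{"translation": [0,0,0],"spin": 0,"fingers": 0},{"translation": [0,0,0],"spin": 0,"fingers": 0},{"translation": [0,0,0],"spin": 0,"fingers": 0},{"translation": [0,0,0],"spin": 0,"fingers": 0}]'

```text
time: 8.42
tcp_pos: [0.4811, 0.1582, 0.1579]
tool_rot: [179.8, -0.1, 75.4]
wrist_force: [-1.9, 0.6, 6.0]
grip_width: 0.01
```

>>> servo_tool --motion '[{"translation": [0,0,-1.5],"spin": 0,"fingers": 0},{"translation": [0,0,-3.5],"spin": 0,"fingers": 0},{"translation": [0,0,-3.5],"spin": 0,"fingers": 0},{"translation": [0,0,-3.5],"spin": 0,"fingers": 0},{"translation": [0,0,-3.5],"spin": 0,"fingers": 0},{"translation": [0,0,-3],"spin": -0.09,"fingers": 0},{"translation": [0,0,0],"spin": -0.09,"fingers": 0},{"translation": [0,0,0],"spin": -0.09,"fingers": 0}]'

```text
time: 9.08
tcp_pos: [0.4812, 0.158, 0.3444]
tool_rot: [179.6, -0.1, 91.1]
wrist_force: [0.0, -0.1, -3.0]
grip_width: 0.0101
```

>>> servo_tool --motion '[{"translation": [2.6,1.5,0],"spin": 0,"fingers": 0},{"translation": [2.6,1.5,0],"spin": 0,"fingers": 0},{"translation": [0,1,0],"spin": 0,"fingers": 0},{"translation": [0,0,0],"spin": 0,"fingers": 0},{"translation": [0,0,0],"spin": 0,"fingers": 0}]'

```text
time: 9.5
tcp_pos: [0.5186, 0.21, 0.3399]
tool_rot: [-179.9, 0.0, 90.9]
wrist_force: [-1.1, 0.2, -2.2]
grip_width: 0.0105
```

```bash
python3 - <<'E'
from h import *
np.set_printoptions(precision=4,suppress=True)
s=bot.state();print(s['tcp_pos'],s['tool_rot'],s['wrist_force'],s['grip_width'])
grab("side","s5",crop=(190,110,390,280),s=3.5)
p,d,c,W=grab("wrist","w5",s=1.5)
E
```

```text
[0.5186 0.21   0.3399] [-179.9289    0.0412   90.8873] [-1.1133  0.2432 -2.1769] 0.01048890447280273
```

View pics/s5.png

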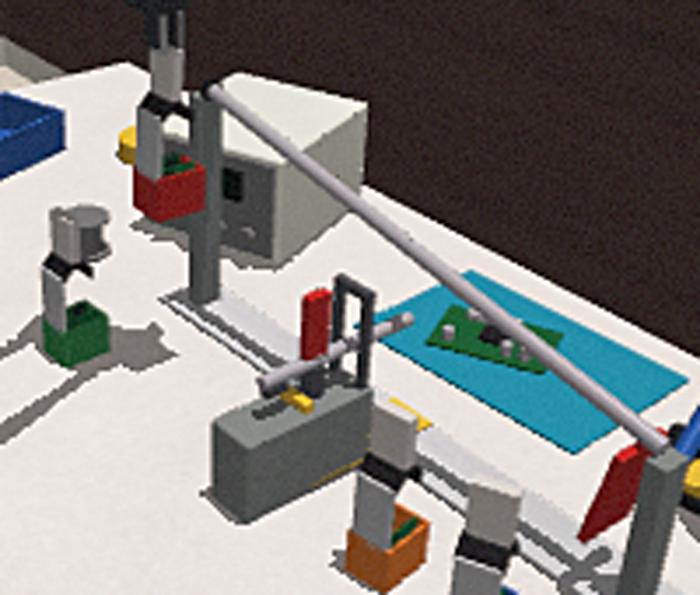

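View pics/w5.png

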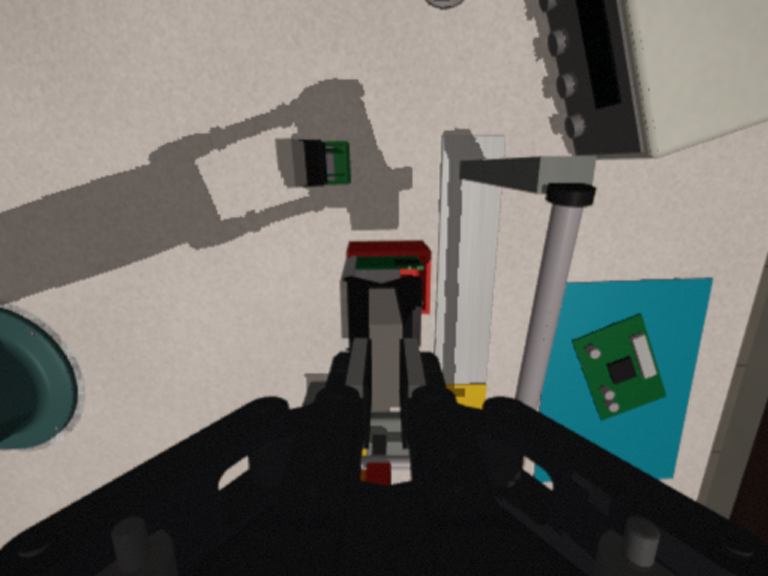

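>>> servo_tool --motion '[{"translation": [0,2.4,0],"spin": 0,"fingers": 0},{"translation": [0,2.4,0],"spin": 0,"fingers": 0},{"translation": [0,2.4,0],"spin": 0,"fingers": 0},{"translation": [0,2.4,0],"spin": 0,"fingers": 0},{"translation": [0,0,0],"spin": 0,"fingers": 0}]'

```text
time: 10.02
tcp_pos: [0.618, 0.2104, 0.3395]
tool_rot: [179.9, 0.0, 90.8]
wrist_force: [0.2, -0.1, -3.1]
grip_width: 0.0103
```

```bash
python3 - <<'E'
from h import *
np.set_printoptions(precision=4,suppress=True)
s=bot.state();print(s['tcp_pos'],s['tool_rot'],s['wrist_force'],s['grip_width'])
grab("side","s6",crop=(210,110,310,200),s=6)
E
```

```text
[0.618  0.2104 0.3395] [179.8702   0.035   90.7548] [ 0.166  -0.1138 -3.1206] 0.010278875769418742
```

View pics/s6.png

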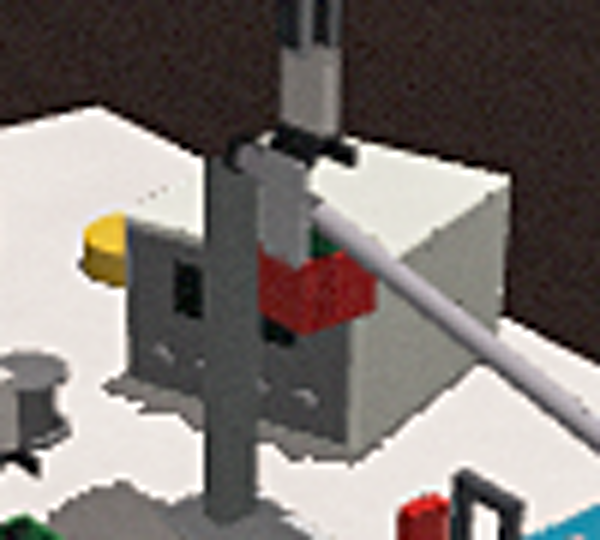

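>>> servo_tool --motion '[{"translation": [0,-0.2,0.7],"spin": 0,"fingers": 0},{"translation": [0,0,0.7],"spin": 0,"fingers": 0},{"translation": [0,0,0.7],"spin": 0,"fingers": 0},{"translation": [0,0,0.6],"spin": 0,"fingers": 0},{"translation": [0,0,0],"spin": 0,"fingers": 0}]'

```text
time: 10.48
tcp_pos: [0.6131, 0.2113, 0.3127]
tool_rot: [179.9, 0.0, 90.9]
wrist_force: [3.1, -0.9, 0.9]
grip_width: 0.0103
```

>>> servo_tool --motion '[{"translation": [0,0,0.3],"spin": 0,"fingers": 0},{"translation": [0,0,0],"spin": 0,"fingers": 0}]'

```text
time: 10.65
tcp_pos: [0.6138, 0.2116, 0.3114]
tool_rot: [179.8, -0.0, 90.9]
wrist_force: [3.8, -0.3, 2.1]
grip_width: 0.0101
```

>>> servo_tool --motion '[{"translation": [0,0,0],"spin": 0,"fingers": 5},{"translation": [0,0,0],"spin": 0,"fingers": 5},{"translation": [0,0,0],"spin": 0,"fingers": 5},{"translation": [0,0,0],"spin": 0,"fingers": 5},{"translation": [0,0,-2],"spin": 0,"fingers": 5},{"translation": [0,0,-3],"spin": 0,"fingers": 5},{"translation": [0,0,-3],"spin": 0,"fingers": 5}]'

```text
time: 11.23
tcp_pos: [0.6115, 0.2114, 0.3891]
tool_rot: [-179.7, 0.1, 90.9]
wrist_force: [1.3, 0.2, 1.3]
grip_width: 0.0499
```

```bash
python3 - <<'E'
from h import *
np.set_printoptions(precision=4,suppress=True)
s=bot.state();print(s['tcp_pos'],s['tool_rot'],s['wrist_force'],s['grip_width'])
grab("side","s7",crop=(190,110,390,280),s=3.5)
grab("top","t7",crop=(180,120,390,230),s=3.8)
E
```

```text
[0.6115 0.2114 0.3891] [-179.7176    0.0614   90.8796] [1.291  0.1662 1.2922] 0.04987310095932936
```

View pics/s7.png

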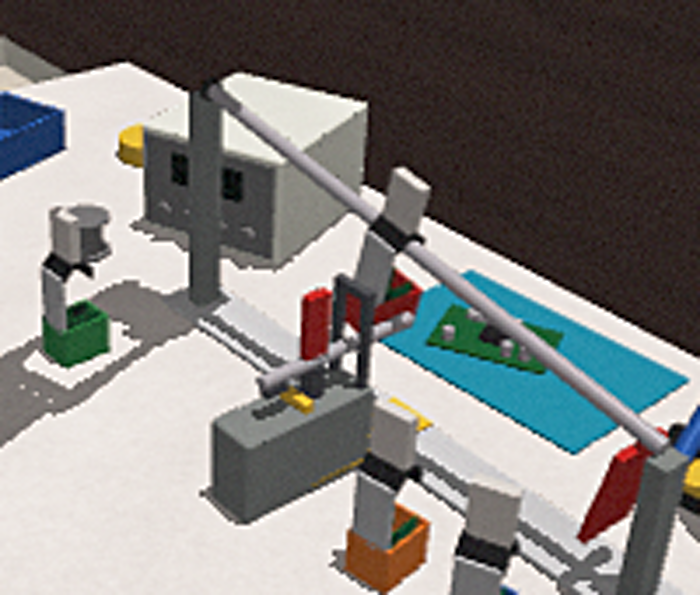

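View pics/t7.png

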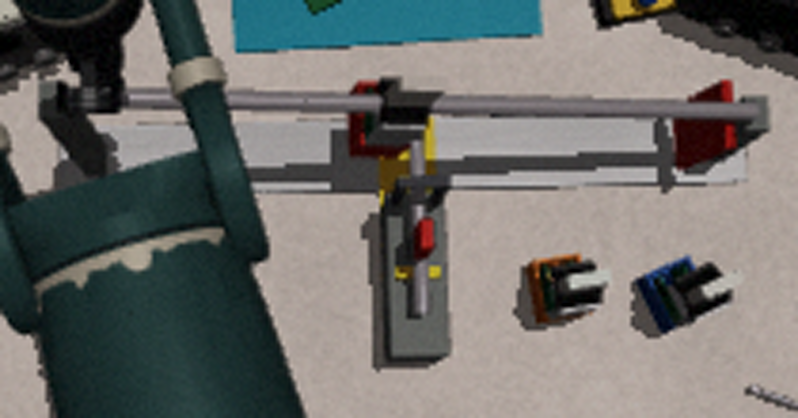

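>>> servo_tool --motion '[{"translation": [1.46,-3.4,0],"spin": 0,"fingers": 6},{"translation": [1.46,-3.4,0],"spin": 0,"fingers": 8.5},{"translation": [1.46,-3.4,0],"spin": 0,"fingers": 8.5},{"translation": [1.46,-3.4,1],"spin": 0,"fingers": 8.5},{"translation": [1.46,-3.4,1],"spin": 0,"fingers": 8.5},{"translation": [0,0,3],"spin": 0,"fingers": 8.5},{"translation": [0,0,3],"spin": 0,"fingers": 8.5},{"translation": [0,0,0],"spin": 0,"fingers": 8.5}]'

```text
time: 12.0
tcp_pos: [0.4372, 0.2805, 0.3032]
tool_rot: [-179.4, 0.3, 91.0]
wrist_force: [-1.2, -1.1, -2.2]
grip_width: 0.0848
```

```bash
python3 - <<'E'
from h import *
np.set_printoptions(precision=4,suppress=True)
s=bot.state();print(s['tcp_pos'],s['tool_rot'])
p,d,c,W=grab("wrist","w8",s=1.5); tabs(p,W)
E
```

```text
[0.4372 0.2805 0.3032] [-179.399     0.3208   90.9573]
tab 342 [261.9503 178.0965] mean [0.4407 0.2816 0.1666] z 0.16392022859832162 0.16868842698109687 rect [440.9 281.5] [10.9 35.9] carrier yaw 1.271928241575625
```

View pics/w8.png

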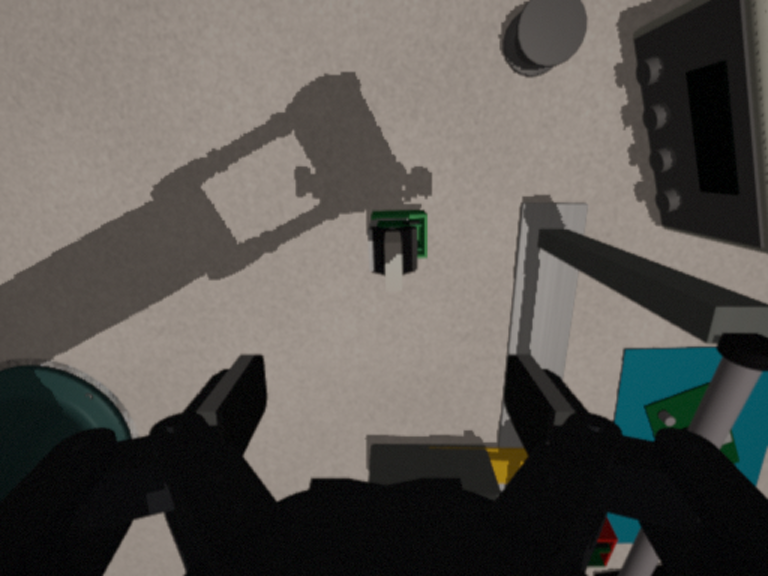

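>>> servo_tool --motion '[{"translation": [0.1,0.35,3.7],"spin": 0,"fingers": 5},{"translation": [0,0,3.7],"spin": 0,"fingers": 5},{"translation": [0,0,3.7],"spin": 0,"fingers": 5},{"translation": [0,0,2.4],"spin": 0,"fingers": 5},{"translation": [0,0,0.9],"spin": 0,"fingers": 5},{"translation": [0,0,0],"spin": 0,"fingers": 5}]'

```text
time: 12.55
tcp_pos: [0.4446, 0.2823, 0.1649]
tool_rot: [-179.8, 0.1, 90.8]
wrist_force: [-0.3, -0.6, -0.6]
grip_width: 0.0499
```

>>> servo_tool --force 40 --motion '[{"translation": [0,0,0],"spin": 0,"fingers": 0},{"translation": [0,0,0],"spin": 0,"fingers": 0},{"translation": [0,0,0],"spin": 0,"fingers": 0},{"translation": [0,0,0],"spin": 0,"fingers": 0},{"translation": [0,0,0],"spin": 0,"fingers": 0},{"translation": [0,0,0],"spin": 0,"fingers": 0}]'

```text
time: 13.05
tcp_pos: [0.4456, 0.2833, 0.1672]
tool_rot: [179.9, -0.0, 90.9]
wrist_force: [0.4, 0.6, -0.2]
grip_width: 0.0002
```

```bash
python3 - <<'E'
from h import *
np.set_printoptions(precision=4,suppress=True)
s=bot.state();print(s['tcp_pos'],s['tool_rot'],s['wrist_force'],s['grip_width'])
grab("side","s9",crop=(180,130,280,230),s=6)
p,d,c,W=grab("wrist","w9",s=1.5); tabs(p,W)
E
```

```text
[0.4456 0.2833 0.1672] [179.9255  -0.0417  90.8654] [ 0.4482  0.6149 -0.1721] 0.0002068449906024939
tab 396 [248.3081 217.5909] mean [0.4394 0.295  0.1662] z 0.1591986285080284 0.16849390200318676 rect [439.9 292.7] [11.6 15.3] carrier yaw -30.2546989131991
```

View pics/s9.png

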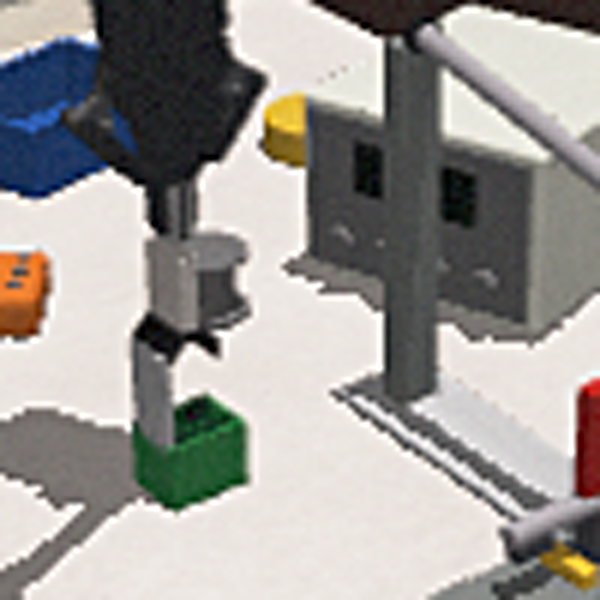

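View pics/w9.png

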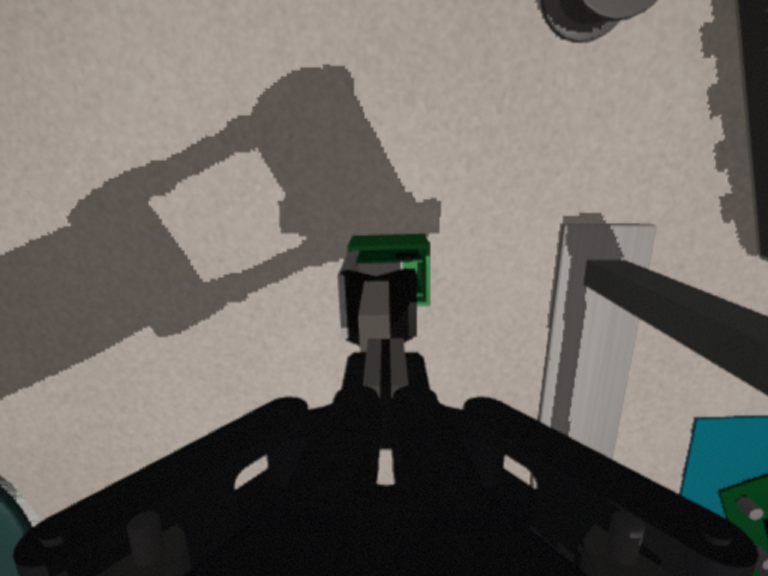

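```bash
python3 - <<'E'
from h import *
np.set_printoptions(precision=4,suppress=True)
print(bot.tip_reach)
p,d,c,W=grab("side")
# column through finger
for u in (208,209,210,211):
    for v in range(160,188): print(u,v,W[v,u],p[v,u])
s=bot.state();print(s['tcp_pos'],s['qpos'])
E
```

```text
0.022
208 160 [0.4353 0.2676 0.2153] [25 19 18]
208 161 [nan nan nan] [76 75 76]
208 162 [0.4364 0.2704 0.2063] [105 106 108]
208 163 [0.4387 0.2747 0.2002] [87 89 88]
208 164 [0.4377 0.2734 0.1972] [84 83 89]
208 165 [0.437  0.2725 0.1939] [88 89 88]
208 166 [0.4369 0.2727 0.19  ] [88 88 88]
208 167 [0.4369 0.2731 0.186 ] [75 74 74]
208 168 [0.4378 0.2751 0.181 ] [70 70 68]
208 169 [0.4389 0.2775 0.1758] [93 93 92]
208 170 [0.4365 0.2737 0.1742] [96 94 98]
208 171 [0.4399 0.2801 0.1666] [105 110 114]
208 172 [0.437  0.2754 0.1654] [101 103 110]
208 173 [0.4343 0.2709 0.1642] [106 111 114]
208 174 [0.4336 0.2702 0.1608] [107 110 114]
208 175 [0.4347 0.2724 0.1556] [106 106 111]
208 176 [0.4327 0.2694 0.1535] [104 109 114]
208 177 [0.4337 0.2715 0.1483] [104 107 114]
208 178 [0.4361 0.2761 0.1416] [106 107 113]
208 179 [0.4346 0.2739 0.139 ] [103 107 111]
208 180 [0.4347 0.2745 0.1347] [108 108 115]
208 181 [0.4346 0.2747 0.1306] [105 110 113]
208 182 [0.4343 0.2746 0.1267] [111 113 120]
208 183 [0.4327 0.2722 0.1242] [116 120 127]
208 184 [0.4328 0.2727 0.1199] [59 59 62]
208 185 [0.
[... 3129 characters left out ...]
1 174 [0.4418 0.2636 0.1611] [127 130 135]
211 175 [0.4425 0.265  0.1564] [124 127 134]
211 176 [0.4414 0.2636 0.1533] [127 135 139]
211 177 [0.4425 0.2659 0.148 ] [128 134 139]
211 178 [0.4414 0.2642 0.1451] [129 132 138]
211 179 [0.4404 0.2629 0.142 ] [130 133 140]
211 180 [0.441  0.2643 0.1372] [127 131 138]
211 181 [0.4391 0.2614 0.135 ] [124 131 134]
211 182 [0.4385 0.2607 0.1316] [130 133 137]
211 183 [0.4377 0.2598 0.1282] [132 136 143]
211 184 [0.4386 0.2616 0.1231] [136 140 149]
211 185 [0.4405 0.2653 0.1167] [51 54 55]
211 186 [0.4389 0.2629 0.1142] [0 0 0]
211 187 [ 0.539   0.4384 -0.0037] [199 205 218]
[0.4451 0.2831 0.1664] [ 29.7487   1.8054 113.626   -0.0001  64.5584  28.8822]
```

```bash
python3 - <<'E'
from h import *
np.set_printoptions(precision=4,suppress=True)
p,d,c,W=grab("wrist")
for v in range(215,275,4): print(v,W[v,248],W[v,264])
E
```

```text
215 [0.439  0.2967 0.1662] [0.4503 0.2757 0.1131]
219 [0.439  0.2942 0.1664] [0.4503 0.2725 0.1135]
223 [0.4391 0.2918 0.1665] [0.4504 0.2695 0.1145]
227 [0.4393 0.2938 0.1767] [0.4481 0.2941 0.1771]
231 [0.4395 0.2942 0.1827] [0.4479 0.2944 0.1827]
235 [0.4397 0.2943 0.1877] [0.4478 0.2937 0.1861]
239 [0.4398 0.2938 0.1911] [0.4477 0.2938 0.1909]
243 [0.4399 0.2939 0.1955] [0.4476 0.2939 0.1953]
247 [0.44   0.2938 0.1993] [0.4475 0.2941 0.1997]
251 [0.4401 0.2936 0.2027] [0.4474 0.2939 0.2031]
255 [0.4402 0.2944 0.2077] [0.4472 0.2944 0.2074]
259 [0.4404 0.2949 0.2118] [0.4472 0.2932 0.2088]
263 [0.4404 0.2944 0.2141] [0.447  0.2953 0.2154]
267 [0.4405 0.2944 0.2172] [0.4469 0.295  0.218 ]
271 [0.4406 0.2949 0.2207] [0.4469 0.295  0.2207]
```

>>> servo_tool --motion '[{"translation": [-0.1,-0.3,0],"spin": 0,"fingers": 5},{"translation": [0,0,0],"spin": 0,"fingers": 5},{"translation": [0,0,0],"spin": 0,"fingers": 5},{"translation": [0,0,0],"spin": 0,"fingers": 5},{"translation": [0,0,2],"spin": 0,"fingers": 5},{"translation": [0,0,2],"spin": 0,"fingers": 5},{"translation": [0,0,0],"spin": 0,"fingers": 5}]'

```text
time: 13.83
tcp_pos: [0.4395, 0.2805, 0.1225]
tool_rot: [-179.7, 0.2, 90.9]
wrist_force: [-1.0, -0.5, -0.4]
grip_width: 0.05
```

>>> servo_tool --force 40 --motion '[{"translation": [0,0,0],"spin": 0,"fingers": 0},{"translation": [0,0,0],"spin": 0,"fingers": 0},{"translation": [0,0,0],"spin": 0,"fingers": 0},{"translation": [0,0,0],"spin": 0,"fingers": 0},{"translation": [0,0,0],"spin": 0,"fingers": 0},{"translation": [0,0,0],"spin": 0,"fingers": 0}]'

```text
time: 14.33
tcp_pos: [0.4429, 0.2825, 0.1275]
tool_rot: [179.9, -0.1, 90.9]
wrist_force: [-0.1, 0.6, 2.3]
grip_width: 0.0115
```

>>> servo_tool --motion '[{"translation": [0,0,-1.7],"spin": 0,"fingers": 0},{"translation": [0,0,-3.3],"spin": 0,"fingers": 0},{"translation": [0,0,-3.3],"spin": 0,"fingers": 0},{"translation": [0,0,-3.3],"spin": 0,"fingers": 0},{"translation": [0,0,-3.3],"spin": 0,"fingers": 0},{"translation": [0,0,-3.3],"spin": 0,"fingers": 0},{"translation": [-1.4,1.5,0],"spin": 0,"fingers": 0},{"translation": [-2,2,0],"spin": 0,"fingers": 0}]'

```text
time: 15.0
tcp_pos: [0.4784, 0.2503, 0.3121]
tool_rot: [179.7, -0.2, 91.0]
wrist_force: [0.3, 0.2, -3.3]
grip_width: 0.0117
```

>>> servo_tool --motion '[{"translation": [-2,2,0],"spin": 0,"fingers": 0},{"translation": [-2,2,0],"spin": 0,"fingers": 0},{"translation": [0,0,0],"spin": 0,"fingers": 0},{"translation": [0,0,0],"spin": 0,"fingers": 0}]'

```text
time: 15.33
tcp_pos: [0.5186, 0.2081, 0.3075]
tool_rot: [-179.9, 0.0, 90.7]
wrist_force: [-0.2, -0.4, -2.5]
grip_width: 0.0117
```

```bash
cat >> h.py <<'E'
def load(tcp,yaw=90.9,tx=.615,ty=.210):
    a=np.radians(yaw); dx,dy=tx-tcp[0],ty-tcp[1]
    print("rows needed: tx,ty cm",100*(dx*np.cos(a)+dy*np.sin(a)),100*(dx*np.sin(a)-dy*np.cos(a)))
E
python3 - <<'E'
from h import *
np.set_printoptions(precision=4,suppress=True)
s=bot.state();print(s['tcp_pos'],s['tool_rot'],s['wrist_force'],s['grip_width'])
load(s['tcp_pos'],tx=.617)
grab("side","s10",crop=(190,110,390,280),s=3.5)
E
```

```text
[0.5186 0.2081 0.3075] [-179.9113    0.0152   90.717 ] [-0.2051 -0.3916 -2.4992] 0.011669915832298415
rows needed: tx,ty cm 0.0377010831687538 9.84266665910276
```

View pics/s10.png

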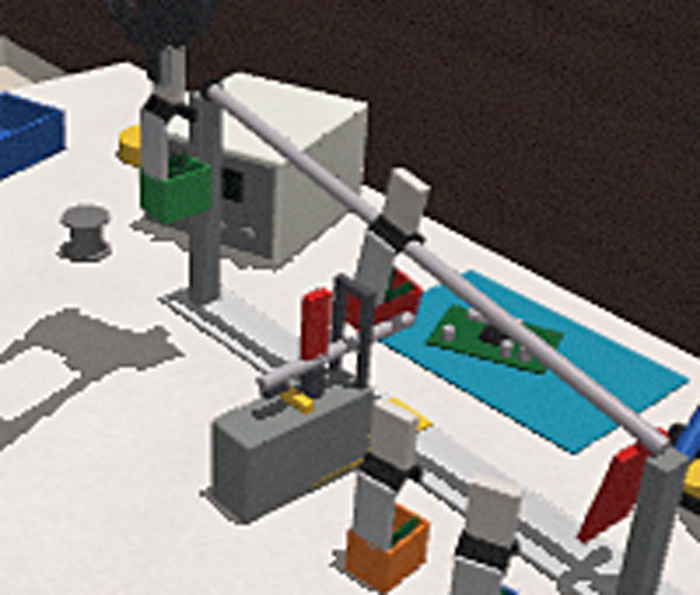

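>>> servo_tool --motion '[{"translation": [0,2.4,0],"spin": 0,"fingers": 0},{"translation": [0,2.4,0],"spin": 0,"fingers": 0},{"translation": [0,2.4,0],"spin": 0,"fingers": 0},{"translation": [0,2.4,0],"spin": 0,"fingers": 0},{"translation": [0,0,0],"spin": 0,"fingers": 0},{"translation": [0,0,0.8],"spin": 0,"fingers": 0},{"translation": [0,0,0.8],"spin": 0,"fingers": 0},{"translation": [0,0,0],"spin": 0,"fingers": 0}]'

```text
time: 16.05
tcp_pos: [0.6117, 0.2108, 0.2893]
tool_rot: [-179.7, 0.1, 90.9]
wrist_force: [-0.1, 0.1, -2.5]
grip_width: 0.0118
```

>>> servo_tool --motion '[{"translation": [0,0,0.6],"spin": 0,"fingers": 0},{"translation": [0,0,0.5],"spin": 0,"fingers": 0},{"translation": [0,0,0],"spin": 0,"fingers": 0}]'

```text
time: 16.3
tcp_pos: [0.6147, 0.2106, 0.2814]
tool_rot: [179.9, 0.0, 90.9]
wrist_force: [1.8, -0.4, -1.0]
grip_width: 0.0113
```

>>> servo_tool --motion '[{"translation": [0,0,0.15],"spin": 0,"fingers": 0},{"translation": [0,0,0],"spin": 0,"fingers": 5},{"translation": [0,0,0],"spin": 0,"fingers": 5},{"translation": [0,0,0],"spin": 0,"fingers": 5},{"translation": [0,0,0],"spin": 0,"fingers": 5},{"translation": [0,0,-3],"spin": 0,"fingers": 5},{"translation": [0,0,-3.5],"spin": 0,"fingers": 5},{"translation": [0,0,-3.5],"spin": 0,"fingers": 5}]'

```text
time: 16.97
tcp_pos: [0.6133, 0.2104, 0.3794]
tool_rot: [-179.8, 0.0, 90.9]
wrist_force: [1.2, 0.5, 0.5]
grip_width: 0.0502
```

```bash
python3 - <<'E'
from h import *
np.set_printoptions(precision=4,suppress=True)
s=bot.state();print(s['tcp_pos'],s['tool_rot'],s['wrist_force'],s['grip_width'])
load(s['tcp_pos'],tx=.478,ty=-.1585)
grab("side","s11",crop=(190,110,390,310),s=3)
p,d,c,W=grab("top"); tabs(p,W)
E
```

```text
[0.6133 0.2104 0.3794] [-179.793     0.047    90.8671] [1.1827 0.55   0.5267] 0.05019015293196292
rows needed: tx,ty cm -36.675658879287596 -14.110370919288586
tab 47 [334.617  193.0213] mean [ 0.4796 -0.1598  0.1676] z 0.16153627218685096 0.1723019254147402 rect [ 479.9 -160.1] [12.2 36.1] carrier yaw 8.865535562989985
tab 44 [369.5227 194.4091] mean [ 0.4741 -0.2698  0.1682] z 0.1623748189587253 0.1728084290920957 rect [ 474.2 -270.2] [11.4 35.9] carrier yaw 22.45370595687729
```

View pics/s11.png

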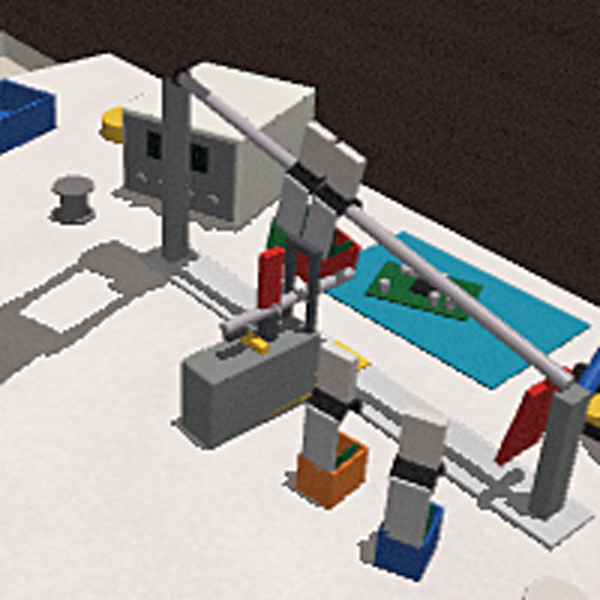

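>>> servo_tool --motion '[{"translation": [-3.67,-1.41,0],"spin": 0,"fingers": 8.5},{"translation": [-3.67,-1.41,0],"spin": 0,"fingers": 8.5},{"translation": [-3.67,-1.41,0],"spin": 0,"fingers": 8.5},{"translation": [-3.67,-1.41,0],"spin": 0,"fingers": 8.5},{"translation": [-3.67,-1.41,0],"spin": 0,"fingers": 8.5},{"translation": [-3.67,-1.41,0],"spin": 0,"fingers": 8.5},{"translation": [-3.67,-1.41,0],"spin": 0,"fingers": 8.5},{"translation": [-3.67,-1.41,0],"spin": 0,"fingers": 8.5}]'

```text
time: 17.73
tcp_pos: [0.5047, -0.086, 0.3796]
tool_rot: [180.0, -0.0, 90.9]
wrist_force: [1.8, -0.7, 0.9]
grip_width: 0.0851
```

>>> servo_tool --motion '[{"translation": [-3.67,-1.41,0],"spin": 0,"fingers": 8.5},{"translation": [-3.67,-1.41,0],"spin": 0,"fingers": 8.5},{"translation": [0,0,2.5],"spin": -0.067,"fingers": 8.5},{"translation": [0,0,3],"spin": -0.067,"fingers": 8.5},{"translation": [0,0,2.5],"spin": 0,"fingers": 8.5},{"translation": [0,0,0],"spin": 0,"fingers": 8.5},{"translation": [0,0,0],"spin": 0,"fingers": 8.5}]'

```text
time: 18.32
tcp_pos: [0.4776, -0.1581, 0.2983]
tool_rot: [-179.8, -0.1, 98.5]
wrist_force: [0.1, -0.0, 0.6]
grip_width: 0.0849
```

```bash
python3 - <<'E'
from h import *
np.set_printoptions(precision=4,suppress=True)
s=bot.state();print(s['tcp_pos'],s['tool_rot'])
p,d,c,W=grab("wrist","w12",s=1.5); tabs(p,W)
E
```

```text
[ 0.4776 -0.1581  0.2983] [-179.8046   -0.1177   98.5123]
tab 349 [258.1834 182.3352] mean [ 0.4782 -0.1592  0.1666] z 0.16471979963468497 0.16849851139345634 rect [ 478.1 -159.2] [10.8 35.7] carrier yaw 7.312830238998972
tab 323 [239.3808 270.7461] mean [ 0.4726 -0.2686  0.1661] z 0.15929651223117036 0.16827791091415573 rect [ 472.4 -269.5] [12.5 36.6] carrier yaw 25.103535079171223
```

View pics/w12.png

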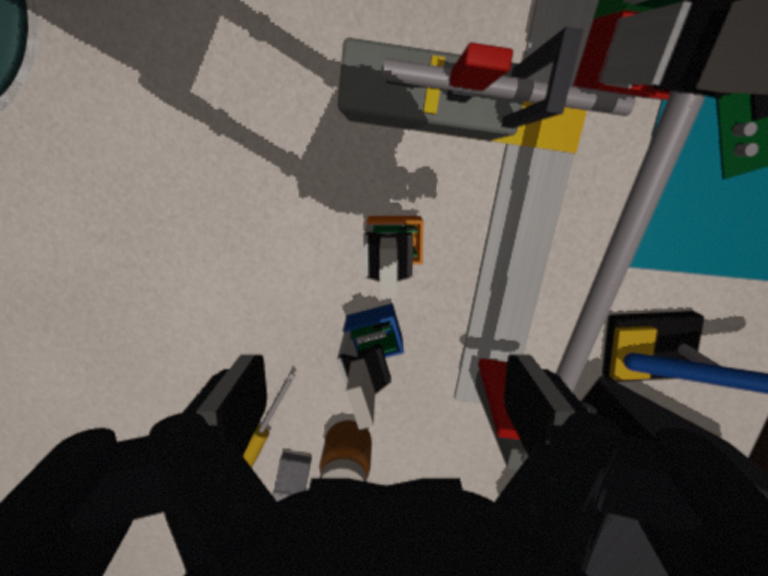

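>>> servo_tool --motion '[{"translation": [-0.1,0,3.7],"spin": 0,"fingers": 5},{"translation": [0,0,3.7],"spin": 0,"fingers": 5},{"translation": [0,0,3.7],"spin": 0,"fingers": 5},{"translation": [0,0,3],"spin": 0,"fingers": 5},{"translation": [0,0,2],"spin": 0,"fingers": 5},{"translation": [0,0,1],"spin": 0,"fingers": 5},{"translation": [0,0,0],"spin": 0,"fingers": 5}]'

```text
time: 18.95
tcp_pos: [0.4788, -0.1591, 0.1281]
tool_rot: [-179.9, -0.1, 98.6]
wrist_force: [0.6, 0.3, 1.4]
grip_width: 0.0498
```

>>> servo_tool --force 40 --motion '[{"translation": [0,0,0],"spin": 0,"fingers": 0},{"translation": [0,0,0],"spin": 0,"fingers": 0},{"translation": [0,0,0],"spin": 0,"fingers": 0},{"translation": [0,0,0],"spin": 0,"fingers": 0},{"translation": [0,0,0],"spin": 0,"fingers": 0},{"translation": [0,0,0],"spin": 0,"fingers": 0}]'

```text
time: 19.45
tcp_pos: [0.4805, -0.1602, 0.1311]
tool_rot: [179.8, 0.1, 98.5]
wrist_force: [-1.4, 0.2, 7.2]
grip_width: 0.0112
```

>>> servo_tool --motion '[{"translation": [0,0,-1.5],"spin": 0,"fingers": 0},{"translation": [0,0,-3.75],"spin": 0,"fingers": 0},{"translation": [0,0,-3.75],"spin": 0,"fingers": 0},{"translation": [0,0,-3.75],"spin": 0,"fingers": 0},{"translation": [0,0,-3.75],"spin": 0,"fingers": 0},{"translation": [0,0,-3.75],"spin": 0.067,"fingers": 0},{"translation": [0,0,-3.75],"spin": 0.067,"fingers": 0},{"translation": [0,0,0],"spin": 0,"fingers": 0}]'

```text
time: 20.12
tcp_pos: [0.4821, -0.1606, 0.3786]
tool_rot: [179.2, 0.3, 90.7]
wrist_force: [1.3, -1.6, -1.3]
grip_width: 0.0116
```

```bash
python3 - <<'E'
from h import *
np.set_printoptions(precision=4,suppress=True)
s=bot.state();print(s['tcp_pos'],s['tool_rot'],s['wrist_force'],s['grip_width'])
load(s['tcp_pos'],tx=.50)
p,d,c,W=grab("side","s13",crop=(190,90,390,310),s=2.7)
E
```

```text
[ 0.4821 -0.1606  0.3786] [179.1876   0.3194  90.7145] [ 1.3235 -1.6164 -1.3262] 0.011572448029717389
rows needed: tx,ty cm 37.03183570701576 2.375146020751989
```

View pics/s13.png

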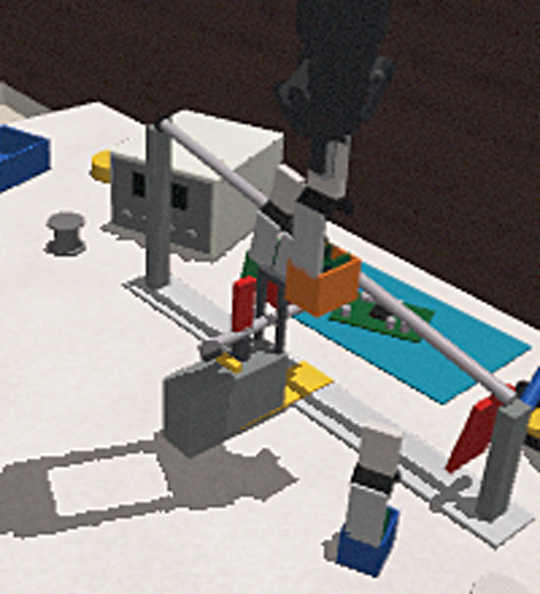

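>>> servo_tool --motion '[{"translation": [2,0,0],"spin": 0,"fingers": 0},{"translation": [3.8,0,0],"spin": 0,"fingers": 0},{"translation": [3.8,0,0],"spin": 0,"fingers": 0},{"translation": [3.8,0,0],"spin": 0,"fingers": 0},{"translation": [3.8,0,0],"spin": 0,"fingers": 0},{"translation": [3.8,0,0],"spin": 0,"fingers": 0},{"translation": [3.8,0,0],"spin": 0,"fingers": 0},{"translation": [3.8,0,0],"spin": 0,"fingers": 0}]'

```text
time: 20.83
tcp_pos: [0.4732, 0.1281, 0.3665]
tool_rot: [-179.8, 0.0, 90.9]
wrist_force: [0.6, -0.1, -2.2]
grip_width: 0.0115
```

>>> servo_tool --motion '[{"translation": [3.8,0,0],"spin": 0,"fingers": 0},{"translation": [2.6,0.5,0],"spin": 0,"fingers": 0},{"translation": [2,1,2],"spin": 0,"fingers": 0},{"translation": [0,1,2.2],"spin": 0,"fingers": 0},{"translation": [0,0.5,2.2],"spin": 0,"fingers": 0},{"translation": [0,0,0],"spin": 0,"fingers": 0},{"translation": [0,0,0],"spin": 0,"fingers": 0}]'

```text
time: 21.42
tcp_pos: [0.5013, 0.2103, 0.3012]
tool_rot: [-179.6, 0.1, 90.9]
wrist_force: [0.2, 0.1, -2.4]
grip_width: 0.0114
```

```bash
python3 - <<'E'
from h import *
np.set_printoptions(precision=4,suppress=True)
s=bot.state();print(s['tcp_pos'],s['tool_rot'],s['wrist_force'],s['grip_width'])
load(s['tcp_pos'],tx=.617)
p,d,c,W=grab("side","s14",crop=(190,90,390,310),s=2.7)
E
```

```text
[0.5013 0.2103 0.3012] [-179.5864    0.136    90.8902] [ 0.2113  0.0569 -2.4327] 0.011417159086083449
rows needed: tx,ty cm -0.2110921476420114 11.570995742765678
```

View pics/s14.png

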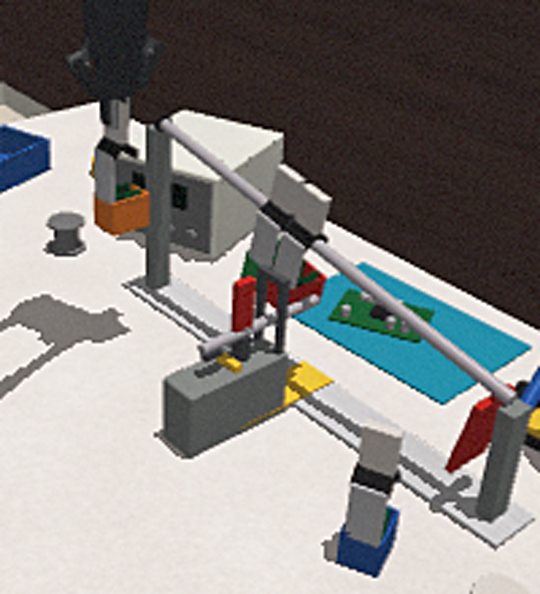

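>>> servo_tool --motion '[{"translation": [-0.1,0,-1.2],"spin": 0,"fingers": 0},{"translation": [0,0,0],"spin": 0,"fingers": 0},{"translation": [0,0,0],"spin": 0,"fingers": 0}]'

```text
time: 21.72
tcp_pos: [0.5047, 0.2101, 0.3203]
tool_rot: [179.7, -0.1, 90.8]
wrist_force: [0.2, -0.1, -2.2]
grip_width: 0.0116
```

>>> servo_tool --motion '[{"translation": [0,2.3,0],"spin": 0,"fingers": 0},{"translation": [0,2.3,0],"spin": 0,"fingers": 0},{"translation": [0,2.3,0],"spin": 0,"fingers": 0},{"translation": [0,2.3,0],"spin": 0,"fingers": 0},{"translation": [0,2,0],"spin": 0,"fingers": 0},{"translation": [0,0.2,0],"spin": 0,"fingers": 0},{"translation": [0,0,0],"spin": 0,"fingers": 0}]'

```text
time: 22.3
tcp_pos: [0.6184, 0.2114, 0.3172]
tool_rot: [180.0, -0.0, 90.8]
wrist_force: [-0.1, -0.1, -3.0]
grip_width: 0.0114
```

>>> servo_tool --motion '[{"translation": [0,-0.2,0.8],"spin": 0,"fingers": 0},{"translation": [0,0,0.8],"spin": 0,"fingers": 0},{"translation": [0,0,0.8],"spin": 0,"fingers": 0},{"translation": [0,0,0.6],"spin": 0,"fingers": 0},{"translation": [0,0,0],"spin": 0,"fingers": 0}]'

```text
time: 22.72
tcp_pos: [0.6151, 0.2114, 0.2855]
tool_rot: [180.0, 0.0, 90.9]
wrist_force: [1.6, 0.8, -1.8]
grip_width: 0.0116
```

>>> servo_tool --motion '[{"translation": [0,0,0.2],"spin": 0,"fingers": 0},{"translation": [0,0,0],"spin": 0,"fingers": 0}]'

```text
time: 22.88
tcp_pos: [0.6155, 0.2117, 0.285]
tool_rot: [179.9, -0.0, 90.9]
wrist_force: [0.8, -0.5, -1.7]
grip_width: 0.0116
```

>>> servo_tool --motion '[{"translation": [0,0,0.2],"spin": 0,"fingers": 0},{"translation": [0,0,0],"spin": 0,"fingers": 0}]'

```text
time: 23.05
tcp_pos: [0.6161, 0.2116, 0.2843]
tool_rot: [179.9, -0.0, 90.9]
wrist_force: [2.0, -0.8, 3.0]
grip_width: 0.0113
```

>>> servo_tool --motion '[{"translation": [0,0,0],"spin": 0,"fingers": 5},{"translation": [0,0,0],"spin": 0,"fingers": 5},{"translation": [0,0,0],"spin": 0,"fingers": 5},{"translation": [0,0,0],"spin": 0,"fingers": 5},{"translation": [0,0,-3],"spin": 0,"fingers": 5},{"translation": [0,0,-3.5],"spin": 0,"fingers": 5},{"translation": [0,0,-3.5],"spin": 0,"fingers": 5}]'

```text
time: 23.63
tcp_pos: [0.6144, 0.2115, 0.3821]
tool_rot: [-179.8, 0.1, 90.9]
wrist_force: [0.7, -0.1, -0.1]
grip_width: 0.0501
```

```bash
python3 - <<'E'
from h import *
np.set_printoptions(precision=4,suppress=True)
s=bot.state();print(s['tcp_pos'],s['tool_rot'],s['wrist_force'],s['grip_width'])
load(s['tcp_pos'],tx=.4725,ty=-.269)
grab("side","s15",crop=(190,90,390,310),s=2.7)
p,d,c,W=grab("top"); tabs(p,W)
E
```

```text
[0.6144 0.2115 0.3821] [-179.7722    0.0539   90.8704] [ 0.6513 -0.082  -0.0719] 0.05005660721519887
rows needed: tx,ty cm -47.81859517379613 -14.941316372802563
tab 44 [369.5227 194.4091] mean [ 0.4742 -0.2701  0.1672] z 0.16155065849002126 0.17208429386874702 rect [ 474.3 -270.6] [11.4 35.9] carrier yaw 22.480283248968842
```

View pics/s15.png

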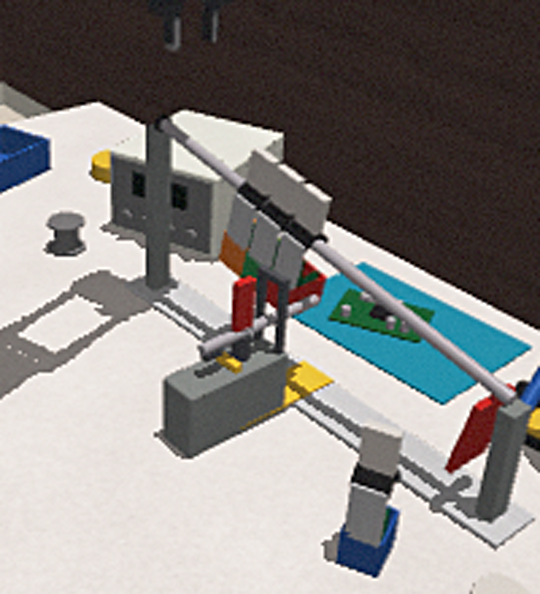

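>>> servo_tool --motion '[{"translation": [-3.68,-1.15,0],"spin": 0,"fingers": 8.5},{"translation": [-3.68,-1.15,0],"spin": 0,"fingers": 8.5},{"translation": [-3.68,-1.15,0],"spin": 0,"fingers": 8.5},{"translation": [-3.68,-1.15,0],"spin": 0,"fingers": 8.5},{"translation": [-3.68,-1.15,0],"spin": 0,"fingers": 8.5},{"translation": [-3.68,-1.15,0],"spin": 0,"fingers": 8.5},{"translation": [-3.68,-1.15,0],"spin": 0,"fingers": 8.5},{"translation": [-3.68,-1.15,0],"spin": 0,"fingers": 8.5}]'

```text
time: 24.4
tcp_pos: [0.5267, -0.0855, 0.3823]
tool_rot: [-180.0, -0.0, 90.9]
wrist_force: [0.6, 0.2, -0.2]
grip_width: 0.0851
```

>>> servo_tool --motion '[{"translation": [-3.68,-1.15,0],"spin": 0,"fingers": 8.5},{"translation": [-3.68,-1.15,0],"spin": 0,"fingers": 8.5},{"translation": [-3.68,-1.15,0],"spin": 0,"fingers": 8.5},{"translation": [-3.68,-1.15,0],"spin": 0,"fingers": 8.5},{"translation": [-3.68,-1.15,0],"spin": 0,"fingers": 8.5},{"translation": [0,0,2],"spin": -0.105,"fingers": 8.5},{"translation": [0,0,2],"spin": -0.105,"fingers": 8.5},{"translation": [0,0,2],"spin": -0.105,"fingers": 8.5}]'

```text
time: 25.07
tcp_pos: [0.4726, -0.27, 0.322]
tool_rot: [180.0, 0.0, 109.1]
wrist_force: [0.1, -0.4, 0.5]
grip_width: 0.0848
```

>>> servo_tool --motion '[{"translation": [0,0,2],"spin": -0.105,"fingers": 8.5},{"translation": [0,0,0],"spin": 0,"fingers": 8.5},{"translation": [0,0,0],"spin": 0,"fingers": 8.5}]'

```text
time: 25.32
tcp_pos: [0.4722, -0.2684, 0.3012]
tool_rot: [-179.9, -0.2, 114.8]
wrist_force: [-0.3, -0.2, 0.7]
grip_width: 0.0853
```

```bash
python3 - <<'E'
from h import *
np.set_printoptions(precision=4,suppress=True)
s=bot.state();print(s['tcp_pos'],s['tool_rot'])
p,d,c,W=grab("wrist","w16",s=1.5); tabs(p,W)
E
```

```text
[ 0.4722 -0.2684  0.3012] [-179.8909   -0.1772  114.7622]
tab 351 [257.1254 182.2877] mean [ 0.4725 -0.2699  0.1667] z 0.16472840022289037 0.16864780221909148 rect [ 472.4 -269.9] [10.9 35.9] carrier yaw 23.586631370214175
```

View pics/w16.png

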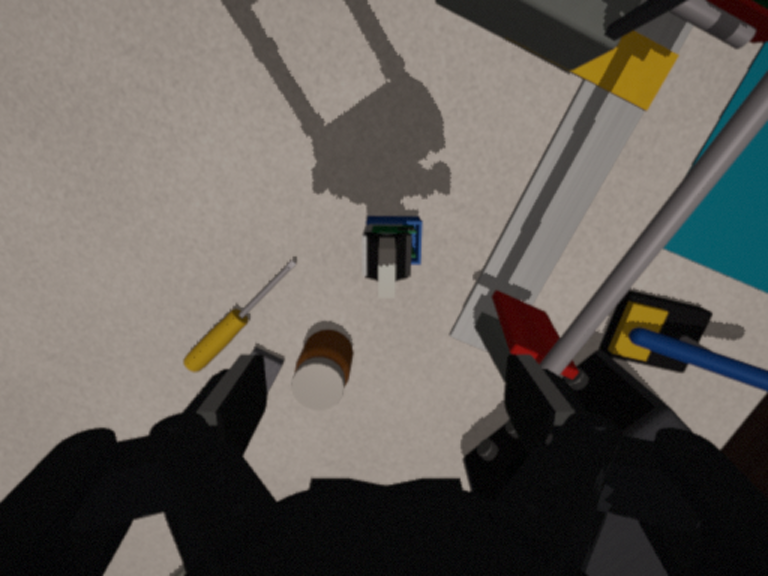

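>>> servo_tool --motion '[{"translation": [-0.1,0,3.7],"spin": 0,"fingers": 5},{"translation": [0,0,3.7],"spin": 0,"fingers": 5},{"translation": [0,0,3.7],"spin": 0,"fingers": 5},{"translation": [0,0,3.2],"spin": 0,"fingers": 5},{"translation": [0,0,2],"spin": 0,"fingers": 5},{"translation": [0,0,1],"spin": 0,"fingers": 5},{"translation": [0,0,0],"spin": 0,"fingers": 5}]'

```text
time: 25.95
tcp_pos: [0.473, -0.2693, 0.1286]
tool_rot: [-179.9, -0.1, 114.9]
wrist_force: [-0.2, 0.8, -0.3]
grip_width: 0.0502
```

>>> servo_tool --force 40 --motion '[{"translation": [0,0,0],"spin": 0,"fingers": 0},{"translation": [0,0,0],"spin": 0,"fingers": 0},{"translation": [0,0,0],"spin": 0,"fingers": 0},{"translation": [0,0,0],"spin": 0,"fingers": 0},{"translation": [0,0,0],"spin": 0,"fingers": 0},{"translation": [0,0,0],"spin": 0,"fingers": 0}]'

```text
time: 26.45
tcp_pos: [0.4751, -0.2709, 0.1323]
tool_rot: [179.9, 0.2, 114.9]
wrist_force: [-0.7, -0.1, 6.1]
grip_width: 0.011
```

>>> servo_tool --motion '[{"translation": [0,0,-1.5],"spin": 0,"fingers": 0},{"translation": [0,0,-3.75],"spin": 0,"fingers": 0},{"translation": [0,0,-3.75],"spin": 0,"fingers": 0},{"translation": [0,0,-3.75],"spin": 0,"fingers": 0},{"translation": [0,0,-3.75],"spin": 0,"fingers": 0},{"translation": [0,0,-3.75],"spin": 0,"fingers": 0},{"translation": [0,0,-3.75],"spin": 0.105,"fingers": 0},{"translation": [0,0,0],"spin": 0.105,"fingers": 0}]'

```text
time: 27.12
tcp_pos: [0.4762, -0.2715, 0.3799]
tool_rot: [179.4, 0.6, 102.6]
wrist_force: [0.8, 0.9, -1.1]
grip_width: 0.0115
```

>>> servo_tool --motion '[{"translation": [0,0,0],"spin": 0.105,"fingers": 0},{"translation": [0,0,0],"spin": 0.1,"fingers": 0},{"translation": [0,0,0],"spin": 0,"fingers": 0}]'

```text
time: 27.37
tcp_pos: [0.4733, -0.2697, 0.3698]
tool_rot: [-180.0, -0.0, 91.0]
wrist_force: [-0.6, 0.3, -2.9]
grip_width: 0.0115
```

```bash
python3 - <<'E'
from h import *
np.set_printoptions(precision=4,suppress=True)
s=bot.state();print(s['tcp_pos'],s['tool_rot'],s['wrist_force'],s['grip_width'])
load(s['tcp_pos'],tx=.50)
p,d,c,W=grab("side","s17",crop=(190,90,390,310),s=2.7)
E
```

```text
[ 0.4733 -0.2697  0.3698] [-179.9939   -0.0083   91.0061] [-0.5656  0.2889 -2.9487] 0.011511524164911469
rows needed: tx,ty cm 47.920217271851904 3.4254763006380946
```

View pics/s17.png

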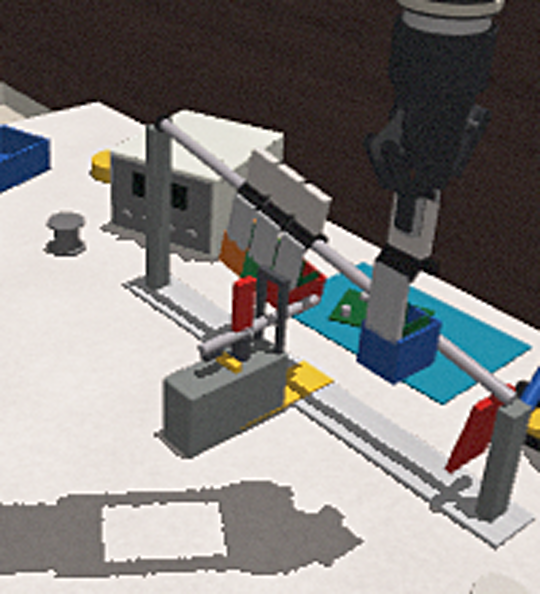

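>>> servo_tool --motion '[{"translation": [2,0,0],"spin": 0,"fingers": 0},{"translation": [3.8,0,0],"spin": 0,"fingers": 0},{"translation": [3.8,0,0],"spin": 0,"fingers": 0},{"translation": [3.8,0,0],"spin": 0,"fingers": 0},{"translation": [3.8,0,0],"spin": 0,"fingers": 0},{"translation": [3.8,0,0],"spin": 0,"fingers": 0},{"translation": [3.8,0,0],"spin": 0,"fingers": 0},{"translation": [3.8,0,0],"spin": 0,"fingers": 0}]'

```text
time: 28.08
tcp_pos: [0.467, 0.0178, 0.3695]
tool_rot: [-180.0, -0.0, 91.3]
wrist_force: [1.2, -0.1, -2.7]
grip_width: 0.0113
```

>>> servo_tool --motion '[{"translation": [3.8,0,0],"spin": 0,"fingers": 0},{"translation": [3.8,0,0],"spin": 0,"fingers": 0},{"translation": [3.8,0,0],"spin": 0,"fingers": 0},{"translation": [3.8,0.5,0],"spin": 0,"fingers": 0},{"translation": [2.1,1,1.5],"spin": 0,"fingers": 0},{"translation": [2,1,2],"spin": 0,"fingers": 0},{"translation": [0,0.5,2],"spin": 0,"fingers": 0},{"translation": [0,0,0],"spin": 0,"fingers": 0}]'

```text
time: 28.75
tcp_pos: [0.4918, 0.2099, 0.3091]
tool_rot: [-179.5, 0.2, 91.4]
wrist_force: [-0.9, -0.4, -3.5]
grip_width: 0.0115
```

>>> servo_tool --motion '[{"translation": [0,0,0],"spin": 0,"fingers": 0},{"translation": [0,0,0],"spin": 0,"fingers": 0}]'

```text
time: 28.92
tcp_pos: [0.4939, 0.2092, 0.3155]
tool_rot: [180.0, 0.0, 91.2]
wrist_force: [0.5, -0.1, -2.7]
grip_width: 0.0114
```

```bash
python3 - <<'E'
from h import *
np.set_printoptions(precision=4,suppress=True)
s=bot.state();print(s['tcp_pos'],s['tool_rot'],s['wrist_force'],s['grip_width'])
load(s['tcp_pos'],tx=.617)
p,d,c,W=grab("side","s18",crop=(190,90,390,310),s=2.7)
E
```

```text
[0.4939 0.2092 0.3155] [179.995    0.0062  91.1878] [ 0.504  -0.1103 -2.658 ] 0.011375181071871096
rows needed: tx,ty cm -0.1150467052578502 12.314570771699907
```

View pics/s18.png

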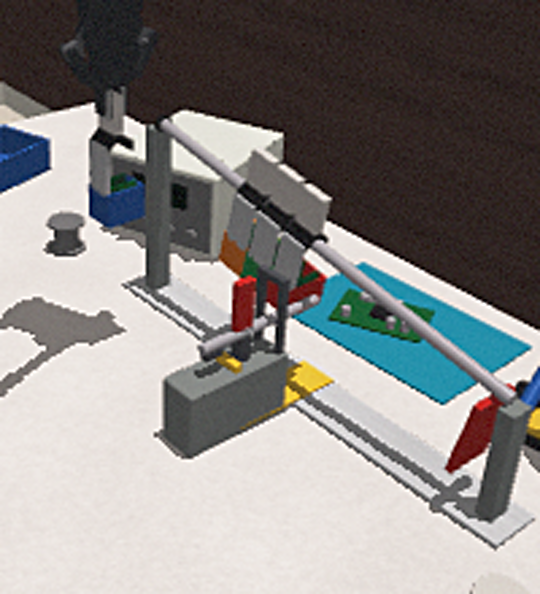

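>>> servo_tool --motion '[{"translation": [0,2.4,0],"spin": 0,"fingers": 0},{"translation": [0,2.4,0],"spin": 0,"fingers": 0},{"translation": [0,2.4,0],"spin": 0,"fingers": 0},{"translation": [0,2.4,0],"spin": 0,"fingers": 0},{"translation": [0,2.2,0],"spin": 0,"fingers": 0},{"translation": [0,0.3,0],"spin": 0,"fingers": 0},{"translation": [0,0,0],"spin": 0,"fingers": 0}]'

```text
time: 29.55
tcp_pos: [0.6164, 0.2112, 0.3161]
tool_rot: [179.9, -0.0, 91.1]
wrist_force: [-1.1, -1.0, -1.7]
grip_width: 0.0114
```

>>> servo_tool --motion '[{"translation": [0,0,0.8],"spin": 0,"fingers": 0},{"translation": [0,0,0.8],"spin": 0,"fingers": 0},{"translation": [0,0,0.7],"spin": 0,"fingers": 0},{"translation": [0,0,0.5],"spin": 0,"fingers": 0},{"translation": [0,0,0],"spin": 0,"fingers": 0},{"translation": [0,0,0],"spin": 0,"fingers": 0}]'

```text
time: 30.05
tcp_pos: [0.6148, 0.2121, 0.2871]
tool_rot: [180.0, -0.0, 91.2]
wrist_force: [1.3, -0.6, -0.8]
grip_width: 0.0112
```

>>> servo_tool --motion '[{"translation": [0,0,0.15],"spin": 0,"fingers": 0},{"translation": [0,0,0],"spin": 0,"fingers": 0},{"translation": [0,0,0],"spin": 0,"fingers": 0}]'

```text
time: 30.3
tcp_pos: [0.6155, 0.2122, 0.2861]
tool_rot: [179.9, -0.0, 91.2]
wrist_force: [2.4, -0.6, 1.5]
grip_width: 0.0113
```

>>> servo_tool --motion '[{"translation": [0,0,0],"spin": 0,"fingers": 5},{"translation": [0,0,0],"spin": 0,"fingers": 5},{"translation": [0,0,0],"spin": 0,"fingers": 5},{"translation": [0,0,0],"spin": 0,"fingers": 5},{"translation": [0,0,-3],"spin": 0,"fingers": 5},{"translation": [0,0,-3.5],"spin": 0,"fingers": 5},{"translation": [0,0,-3.5],"spin": 0,"fingers": 5}]'

```text
time: 30.88
tcp_pos: [0.6138, 0.2119, 0.3847]
tool_rot: [-179.8, 0.1, 91.2]
wrist_force: [0.3, 0.2, 1.1]
grip_width: 0.0498
```

```bash
python3 - <<'E'
from h import *
np.set_printoptions(precision=4,suppress=True)
s=bot.state();print(s['tcp_pos'],s['tool_rot'],s['wrist_force'],s['grip_width'])
grab("side","s19",crop=(190,90,390,310),s=2.7)
grab("top","t19",s=1.5)
E
```

```text
[0.6138 0.2119 0.3847] [-179.7626    0.0525   91.1629] [0.3229 0.1864 1.1278] 0.04977480518960257
```

View pics/s19.png

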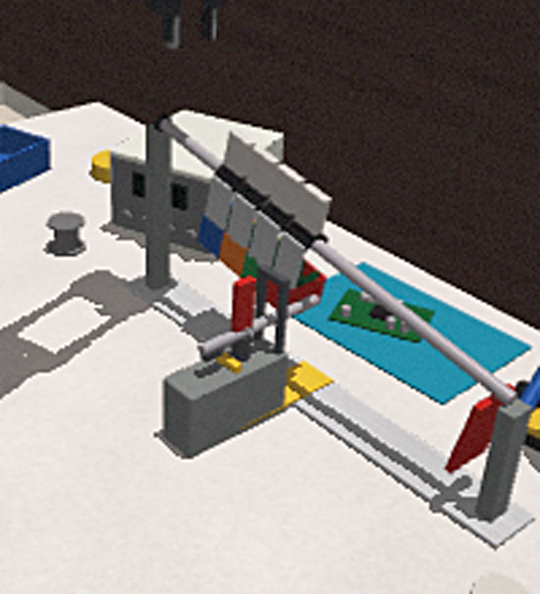

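View pics/t19.png

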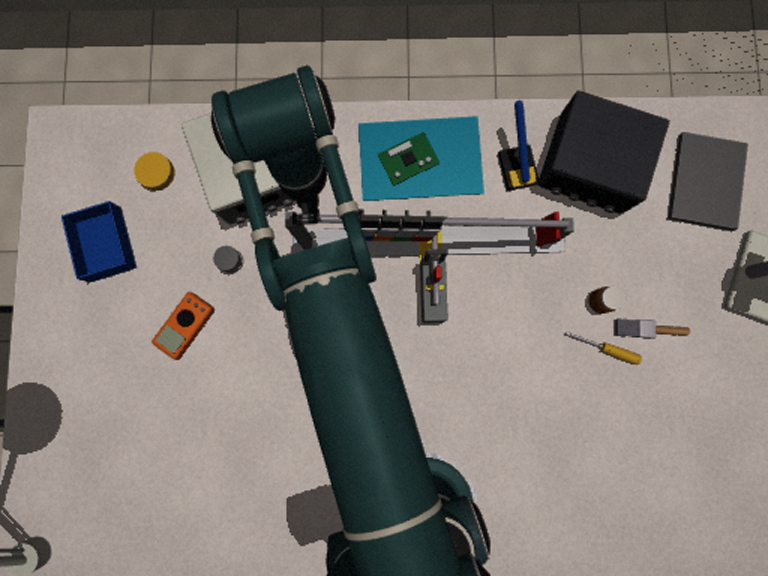

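>>> servo_tool --motion '[{"translation": [-2.5,-3.2,0],"spin": 0,"fingers": 5},{"translation": [-2.5,-3.2,0],"spin": 0,"fingers": 5},{"translation": [-2.5,-3.2,0],"spin": 0,"fingers": 5},{"translation": [-3.9,-0.25,0],"spin": 0,"fingers": 5},{"translation": [-3.9,-0.25,0],"spin": 0,"fingers": 5},{"translation": [-3.9,-0.25,0],"spin": 0,"fingers": 5},{"translation": [-3.9,-0.25,0],"spin": 0,"fingers": 5},{"translation": [0,0,0],"spin": -0.12,"fingers": 5}]'

```text
time: 31.65
tcp_pos: [0.5125, -0.027, 0.385]
tool_rot: [-179.9, 0.2, 97.7]
wrist_force: [0.0, 0.7, -0.9]
grip_width: 0.0502
```

>>> servo_tool --motion '[{"translation": [0,0,0],"spin": -0.12,"fingers": 5},{"translation": [0,0,0],"spin": -0.12,"fingers": 5},{"translation": [0,0,0],"spin": -0.12,"fingers": 5},{"translation": [0,0,0],"spin": -0.12,"fingers": 5},{"translation": [0,0,0],"spin": -0.12,"fingers": 5},{"translation": [0,0,0],"spin": -0.12,"fingers": 5},{"translation": [0,0,0],"spin": -0.12,"fingers": 5},{"translation": [0,0,0],"spin": -0.12,"fingers": 5}]'

```text
time: 32.32
tcp_pos: [0.5132, -0.0209, 0.3848]
tool_rot: [-180.0, -0.1, 153.4]
wrist_force: [1.0, -0.4, -0.4]
grip_width: 0.0497
```

>>> servo_tool --motion '[{"translation": [0,0,0],"spin": -0.12,"fingers": 5},{"translation": [0,0,2],"spin": -0.12,"fingers": 5},{"translation": [0,0,2.5],"spin": -0.12,"fingers": 5},{"translation": [0,0,2.5],"spin": -0.12,"fingers": 5},{"translation": [0,0,0],"spin": 0,"fingers": 5},{"translation": [0,0,0],"spin": 0,"fingers": 5}]'

```text
time: 32.82
tcp_pos: [0.5122, -0.0208, 0.3135]
tool_rot: [180.0, -0.2, -179.7]
wrist_force: [0.0, -0.4, 0.5]
grip_width: 0.0497
```

```bash
cat >> h.py <<'E'
def knob(p,W):
    hsv=cv2.cvtColor(p,cv2.COLOR_BGR2HSV).astype(int);H,S=hsv[...,0],hsv[...,1]
    m=((H<6)|(H>174))&(S>150)&(W[...,2]>.17)&(W[...,2]<.24)&(W[...,0]<.56)&(abs(W[...,1]+.02)<.03)
    q=W[m];t=q[q[:,2]>np.percentile(q[:,2],90)-.003];print("knob",len(t),t.mean(0),t.min(0),t.max(0))
E
python3 - <<'E'
from h import *
np.set_printoptions(precision=4,suppress=True)
s=bot.state();print(s['tcp_pos'],s['tool_rot'],s['wrist_force'],s['grip_width'])
p,d,c,W=grab("wrist","w20",s=1.5);knob(p,W)
E
```

```text
[ 0.5122 -0.0208  0.3135] [ 179.9702   -0.2499 -179.652 ] [ 0.0048 -0.4137  0.5233] 0.04971149852741943
knob 255 [ 0.5128 -0.0211  0.1946] [ 0.5006 -0.0263  0.1924] [ 0.5248 -0.016   0.1967]
```

View pics/w20.png

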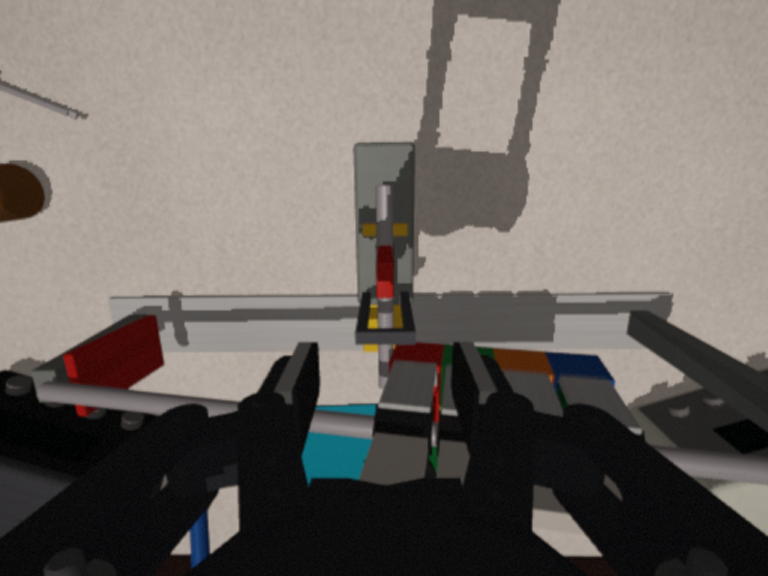

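>>> servo_tool --motion '[{"translation": [0,0,3.5],"spin": 0,"fingers": 5},{"translation": [0,0,3.5],"spin": 0,"fingers": 5},{"translation": [0,0,3.5],"spin": 0,"fingers": 5},{"translation": [0,0,3],"spin": 0,"fingers": 5},{"translation": [0,0,2],"spin": 0,"fingers": 5},{"translation": [0,0,0.7],"spin": 0,"fingers": 5},{"translation": [0,0,0],"spin": 0,"fingers": 5}]'

```text
time: 33.45
tcp_pos: [0.5134, -0.021, 0.153]
tool_rot: [180.0, -0.1, -179.6]
wrist_force: [0.3, -0.5, 1.1]
grip_width: 0.0501
```

>>> servo_tool --force 40 --motion '[{"translation": [0,0,0],"spin": 0,"fingers": 0},{"translation": [0,0,0],"spin": 0,"fingers": 0},{"translation": [0,0,0],"spin": 0,"fingers": 0},{"translation": [0,0,0],"spin": 0,"fingers": 0},{"translation": [0,0,0],"spin": 0,"fingers": 0},{"translation": [0,0,0],"spin": 0,"fingers": 0}]'

```text
time: 33.95
tcp_pos: [0.5154, -0.0212, 0.1558]
tool_rot: [-180.0, 0.3, -179.5]
wrist_force: [-0.7, 0.3, 6.3]
grip_width: 0.0112
```

>>> servo_tool --motion '[{"translation": [0,0,-0.7],"spin": 0,"fingers": 0},{"translation": [0,0,-0.7],"spin": 0,"fingers": 0},{"translation": [0,0,-0.7],"spin": 0,"fingers": 0},{"translation": [0,0,0],"spin": 0,"fingers": 0},{"translation": [0,0,0],"spin": 0,"fingers": 0}]'

```text
time: 34.37
tcp_pos: [0.5141, -0.0212, 0.1751]
tool_rot: [-180.0, 0.1, -179.5]
wrist_force: [0.4, -0.8, 0.1]
grip_width: 0.0116
```

```bash
python3 - <<'E'
from h import *
np.set_printoptions(precision=4,suppress=True)
s=bot.state();print(s['tcp_pos'],s['tool_rot'],s['wrist_force'],s['grip_width'])
grab("side","s21",crop=(190,90,390,310),s=2.7)
E
```

```text
[ 0.5141 -0.0212  0.1751] [-179.979     0.0945 -179.4627] [ 0.4415 -0.8102  0.0967] 0.011598246412991998
```

View pics/s21.png

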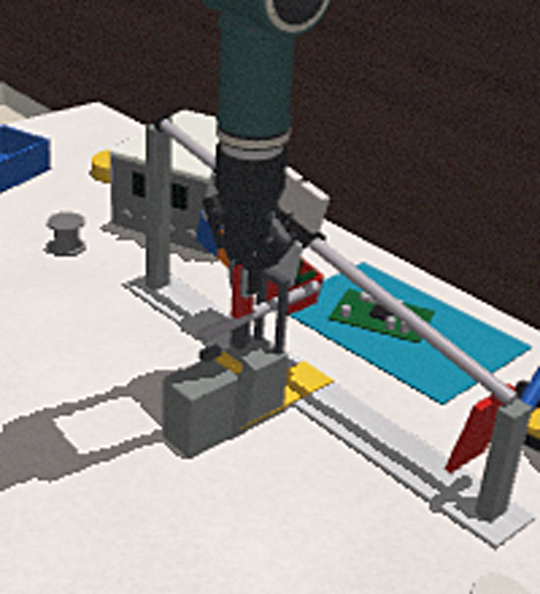

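>>> servo_tool --motion '[{"translation": [1.2,0,0],"spin": 0,"fingers": 0},{"translation": [1.2,0,0],"spin": 0,"fingers": 0},{"translation": [1.2,0,0],"spin": 0,"fingers": 0},{"translation": [1.2,0,0],"spin": 0,"fingers": 0},{"translation": [1.0,0,0],"spin": 0,"fingers": 0},{"translation": [0.3,0,0],"spin": 0,"fingers": 0},{"translation": [0,0,0],"spin": 0,"fingers": 0},{"translation": [0,0,0],"spin": 0,"fingers": 0}]'

```text
time: 35.08
tcp_pos: [0.4551, -0.0219, 0.1763]
tool_rot: [-180.0, 0.5, -179.5]
wrist_force: [9.2, -2.6, -1.6]
grip_width: 0.0112
```

```bash
python3 - <<'E'
from h import *
np.set_printoptions(precision=4,suppress=True)
s=bot.state();print(s['tcp_pos'],s['tool_rot'],s['wrist_force'],s['grip_width'])
grab("side","s22",crop=(190,90,390,310),s=2.7)
E
```

```text
[ 0.4551 -0.0219  0.1763] [-179.9576    0.4944 -179.4792] [ 9.1929 -2.5978 -1.6491] 0.011242916868426413
```

View pics/s22.png

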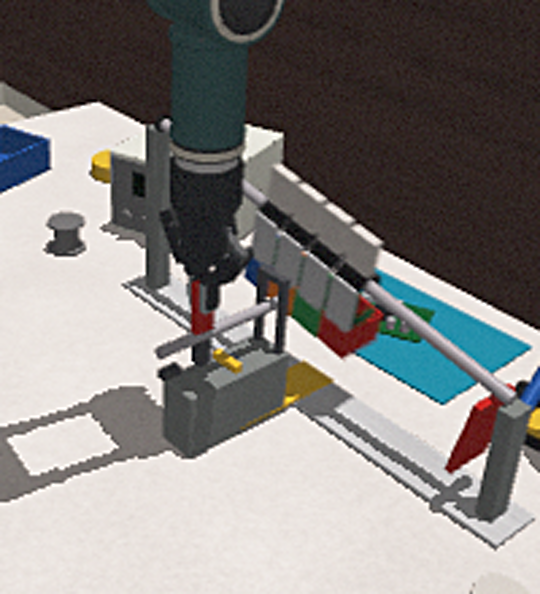

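Batch is sliding; the bolt is fully back against its end stop. I wait.

>>> servo_tool --motion '[{"translation": [-0.1,0,0],"spin": 0,"fingers": 0},{"translation": [0,0,0],"spin": 0,"fingers": 0},{"translation": [0,0,0],"spin": 0,"fingers": 0},{"translation": [0,0,0],"spin": 0,"fingers": 0},{"translation": [0,0,0],"spin": 0,"fingers": 0},{"translation": [0,0,0],"spin": 0,"fingers": 0},{"translation": [0,0,0],"spin": 0,"fingers": 0},{"translation": [0,0,0],"spin": 0,"fingers": 0}]'

```text
time: 35.8
tcp_pos: [0.4552, -0.0219, 0.1755]
tool_rot: [-180.0, 0.3, -179.5]
wrist_force: [7.4, -2.7, -1.9]
grip_width: 0.0115
```

>>> servo_tool --motion '[{"translation": [0,0,0],"spin": 0,"fingers": 0},{"translation": [0,0,0],"spin": 0,"fingers": 0},{"translation": [0,0,0],"spin": 0,"fingers": 0},{"translation": [0,0,0],"spin": 0,"fingers": 0},{"translation": [0,0,0],"spin": 0,"fingers": 0},{"translation": [0,0,0],"spin": 0,"fingers": 0},{"translation": [0,0,0],"spin": 0,"fingers": 0},{"translation": [0,0,0],"spin": 0,"fingers": 0}]'

```text
time: 36.47
tcp_pos: [0.4552, -0.0219, 0.1756]
tool_rot: [-180.0, 0.3, -179.5]
wrist_force: [7.8, -3.4, -2.4]
grip_width: 0.0114
```

```bash
python3 - <<'E'
from h import *
np.set_printoptions(precision=4,suppress=True)
s=bot.state();print(s['tcp_pos'],s['tool_rot'],s['wrist_force'],s['grip_width'])
grab("side","s23",crop=(190,90,390,310),s=2.7)
grab("top","t23",crop=(180,120,390,230),s=3.8)
E
```

```text
[ 0.4552 -0.0219  0.1756] [-179.963     0.3298 -179.4736] [ 7.7928 -3.4494 -2.3892] 0.011415923660882767
```

View pics/s23.png

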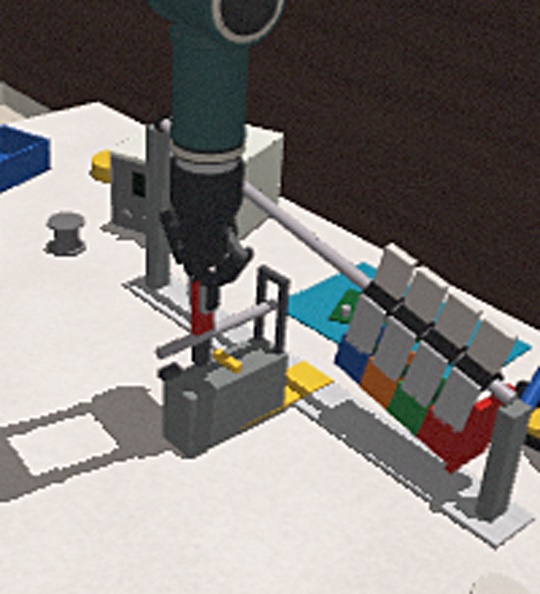

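View pics/t23.png

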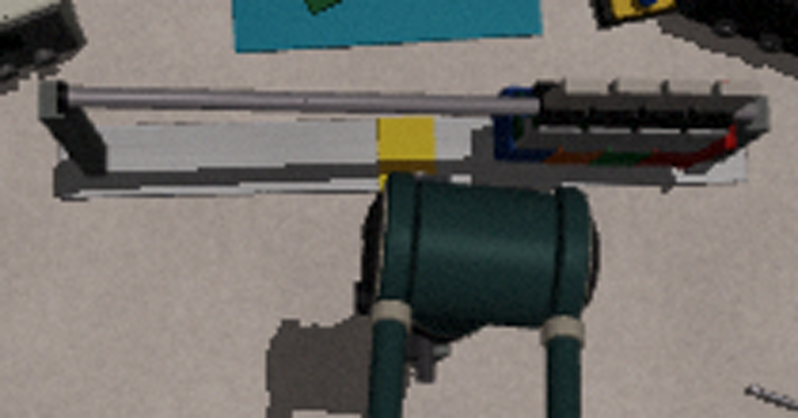

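>>> servo_tool --motion '[{"translation": [-1.2,0,0],"spin": 0,"fingers": 0},{"translation": [-1.2,0,0],"spin": 0,"fingers": 0},{"translation": [-1.2,0,0],"spin": 0,"fingers": 0},{"translation": [-1.2,0,0],"spin": 0,"fingers": 0},{"translation": [-1.1,0,0],"spin": 0,"fingers": 0},{"translation": [-0.3,0,0],"spin": 0,"fingers": 0},{"translation": [0,0,0],"spin": 0,"fingers": 0}]'

```text
time: 37.15
tcp_pos: [0.5154, -0.021, 0.1731]
tool_rot: [180.0, -0.2, -179.5]
wrist_force: [-2.6, -3.7, -2.1]
grip_width: 0.0114
```

>>> servo_tool --motion '[{"translation": [0,0,0.6],"spin": 0,"fingers": 0},{"translation": [0,0,0.6],"spin": 0,"fingers": 0},{"translation": [0,0,0.6],"spin": 0,"fingers": 0},{"translation": [0,0,0],"spin": 0,"fingers": 0},{"translation": [0,0,0],"spin": 0,"fingers": 0}]'

```text
time: 37.57
tcp_pos: [0.5154, -0.021, 0.156]
tool_rot: [-180.0, -0.0, -179.5]
wrist_force: [-2.0, -2.1, 0.3]
grip_width: 0.0116
```

>>> servo_tool --motion '[{"translation": [0,0,0],"spin": 0,"fingers": 5},{"translation": [0,0,0],"spin": 0,"fingers": 5},{"translation": [0,0,0],"spin": 0,"fingers": 5},{"translation": [0,0,0],"spin": 0,"fingers": 5},{"translation": [0,0,-3],"spin": 0,"fingers": 5},{"translation": [0,0,-4],"spin": 0,"fingers": 5},{"translation": [0,0,-4],"spin": 0,"fingers": 5},{"translation": [0,0,-4],"spin": 0,"fingers": 5}]'

```text
time: 38.23
tcp_pos: [0.5152, -0.0207, 0.3077]
tool_rot: [180.0, -0.0, -179.5]
wrist_force: [0.4, -0.9, 0.3]
grip_width: 0.0502
```

>>> servo_tool --motion '[{"translation": [2,0,0],"spin": 0,"fingers": 5},{"translation": [2,0,0],"spin": 0,"fingers": 5},{"translation": [0,0,0],"spin": 0,"fingers": 5},{"translation": [0,0,0],"spin": 0,"fingers": 5}]'

```text
time: 38.57
tcp_pos: [0.4754, -0.0212, 0.3068]
tool_rot: [180.0, 0.1, -179.5]
wrist_force: [0.7, -0.2, -0.4]
grip_width: 0.0502
```

```bash
python3 - <<'E'
from h import *
np.set_printoptions(precision=4,suppress=True)
s=bot.state();print(s['time'],s['tcp_pos'],s['wrist_force'],s['grip_width'])
p,d,c,W=grab("wrist","w24",s=1.5);knob(p,W)
grab("side","s24",s=1.5)
grab("top","t24",s=1.5)
E
```

```text
38.5667 [ 0.4754 -0.0212  0.3068] [ 0.6833 -0.2154 -0.3861] 0.05018064458634767
knob 242 [ 0.5125 -0.0211  0.1946] [ 0.5005 -0.0264  0.1923] [ 0.525  -0.0159  0.197 ]
```

View pics/s24.png

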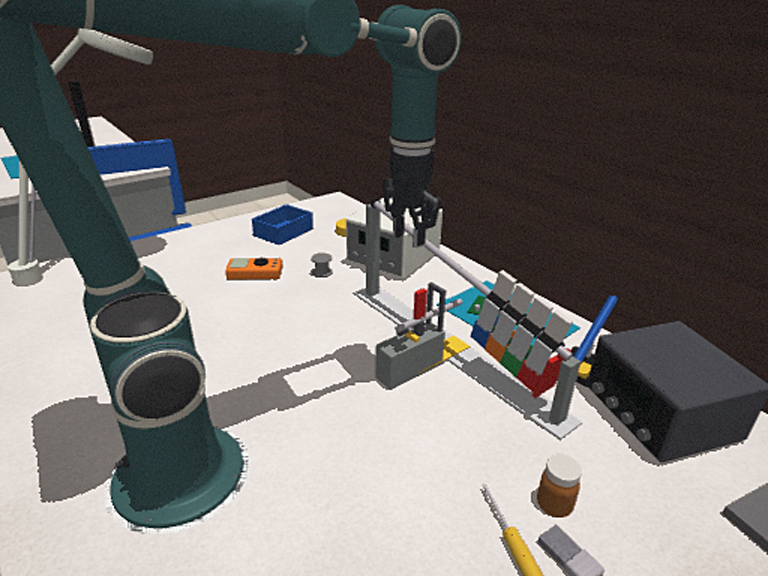

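View pics/w24.png

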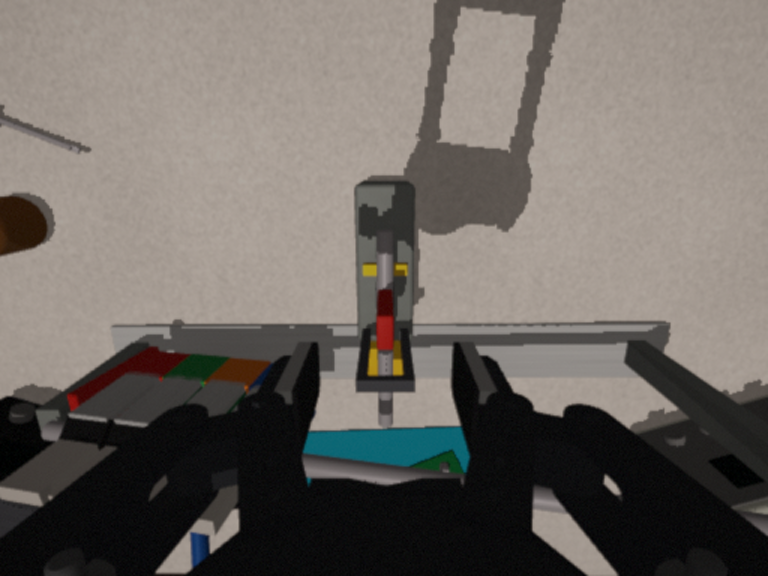

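View pics/t24.png

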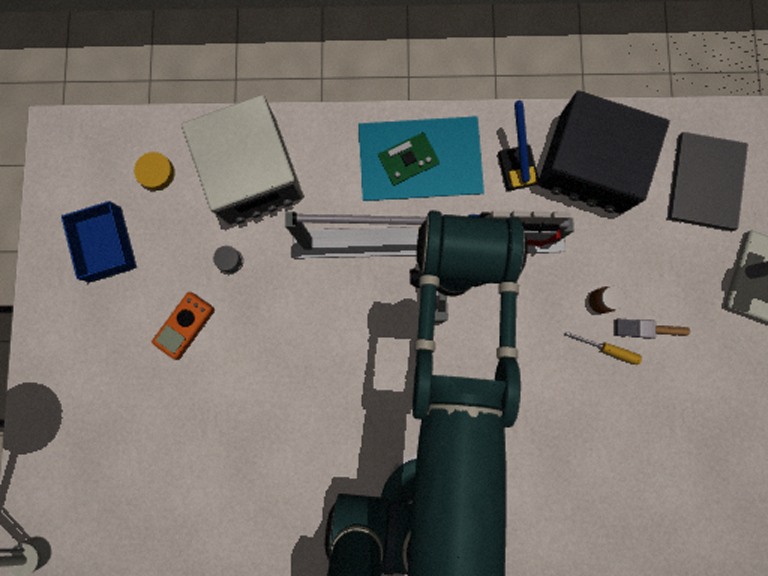

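The knob is back at x 0.5125 with its top at z 0.1946, the same as when first shut. All four carriers are at the red stop, the other things have not moved, and the robot is touching nothing.

```bash
python3 -c "
from plant import bot
print(bot.hand_in())"
```

```text
the job is handed in; nothing more can be done
None
```

The job is done and handed in at about 39 s of the 210 s. I shut the gate and hung the four carriers that were there (red, green, orange, blue; no yellow was on the bench). With all four queued at the gate, I lifted the bolt and drew it fully back to its end stop. The whole batch slid to the red stop, and I shut the gate again.

**Last checks:** The knob read x 0.5125 m with its top at z 0.1946 m, against 0.5129 and 0.1946 after the first shutting, so the bolt is home and dropped. The pictures show all four carriers at the red stop. The meter, spool, jar and screwdriver are still in place, and nothing touched the gripper.

**What disagreed or went wrong:**
- **Fingertip position:** in both the side and wrist depth images, the closed fingertips stood about 8 mm behind the reported tool point, not 22 mm ahead of it.
- **Effect on grasps:** because of that, the first gate shutting and the red carrier were held only by the top edge, and the first grasp at the green carrier closed on air above its tab. I lowered later grasps by about 3 cm, and they held well.
- **Bolt at the start:** it was drawn back only about 51 mm when I began, not the full 60 mm.

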